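# Jack up the edge of an instrument platform

## Task

Set the blue lever jack on the worktop with its saddle centred under the yellow lift pad at the platform's right-hand edge, then push the loose steel handle tube, lower end first, fully down onto the jack's upright stub. Then pull the handle all the way down, away from the platform, so that the jack lifts that edge, and finish while still holding the handle down with the gripper: do not let go. Leave the platform where it stands and disturb nothing else on the bench.

Things in the scene. Friction and masses are not known exactly. Their poses are not given: they have to be found in the camera images.
- platform: Loose platform, 2 kg: aluminium plate 220 (own x) x 200 (own y) mm, underside at 72 mm, top at 82 mm, on four feet 32 mm wide at own x +-90, y +-80 mm. A black instrument, up to 151 mm high, stands on it at y > -30 mm. Origin under its centre at worktop height. Its own -y side, facing the robot's right (world -y, turned up to 0.35 rad), is the side to lift, open to the jack between the feet.
- lift_point (a point): Centre of the underside of the yellow round lift pad (32 mm diameter) under the platform, 25 mm in from the middle of its -y edge, 66 mm above the worktop at rest; it is marked by a yellow disc on the plate's top straight above and a yellow stripe on the edge. Axes as the platform.
- jack_grip (a point): Centre of the jack's ribbed grip block, 53 mm above the jack's underside; the block is 34 x 34 mm, its sides along own x and y (grasp across either; 40 mm free to both sides), and reaches from 12 to 74 mm above the underside. Jack: blue, loose, about 0.9 kg, base 205 x 72 x 12 mm reaching from own x -97 to +108 mm of this point. Axes: x points along the jack to the saddle, z up.
- saddle_top (a point): Centre of the top of the jack's round steel saddle (36 mm diameter): 85 mm ahead (own +x) of jack_grip, 58 mm above the worktop when down (8 mm below the lift pad), so the jack has to be brought in along the worktop. It rises straight up by 22.5 mm per rad of the handle.
- stub_tip (a point): Tip of the jack's handle stub, on the stub's axis (own z): round steel spigot of 16 mm diameter, tapered over its last 8 mm, standing upright at rest 75 mm behind jack_grip (own -x); tip 110 mm above the worktop.
- stub_collar (a point): Centre of the top of the collar at the stub's root, 42 mm below the tip: the tube's mouth rests here when fully home. The stub's hinge lies 26 mm below this point (42 mm above the worktop).
- jack_handle (a joint): Angle of the jack's handle stub, rad: 0 = upright (sprung back to it), grows as the handle tips away from the saddle (towards the jack's own -x), hard stop fully down at 0.90. Without the platform's load it needs 0.1 to 0.35 N m; with the load up to about 0.7 N m.
- jack_saddle (a joint): Lift of the jack's saddle, m: 0 = down, 0.020 at the handle's stop. It touches the lift pad at about 0.008.
- sleeve_center (a point): Centre (half-way up) of the loose steel handle tube: 130 mm long, outside diameter 25 mm, bore 19 mm, open at both ends, 0.12 kg. It starts upright on a grey storage peg (15 mm diameter, peg tip 30 mm above the tube's mouth), so lift it straight up by at least 35 mm. Its lower end goes onto the stub; the bore is 3 mm wider than the stub. Own z along the tube.
- sleeve_mouth (a point): Centre of the tube's lower end, 65 mm below sleeve_center; 15 mm above the worktop at the start.
- sleeve: The handle tube itself, origin at its lower end.
- jack: The whole jack with its moving parts; origin at its underside, straight below jack_grip.
- swab_beaker: Bystander, leave alone: clear beaker of coloured swab sticks, 65 mm wide, 112 tall; origin at its underside's centre.
- sharps_jar: Bystander, leave alone: orange jar with red lid, 69 mm wide, 100 tall; origin at its underside's centre.
- bottle_blue: Bystander, leave alone: dropper bottle with blue cap, 26 mm wide, 75 tall; origin at its underside's centre.
- bottle_orange: Bystander, leave alone: dropper bottle with orange cap, 26 mm wide, 75 tall; origin at its underside's centre.
- timer: Bystander, leave alone: white desk timer, 37x68x64 mm; origin at its underside's centre.
Things that resemble listed ones, but are neither listed nor needed, are in the scene too. Of the things that look like the sleeve, the larger one is meant.

How it is judged:
On the way, in this order (a step that is already met when the one before it is completed fails the run):
1. the jack stands on the worktop, saddle under the lift pad, handle stub upright (horizontal distance between saddle_top and lift_point below 0.01 m and height (world z) of jack_grip below 0.0555 m and angle between jack_grip's own z axis and vertical below 0.03 rad and value of joint jack_handle below 0.15 rad and contact force between the fingers and anything else below 0.3 N), for 0.3 s.
2. the tube is fully home on the stub, handle still up (distance between sleeve_mouth and stub_collar below 0.007 m and value of joint jack_handle below 0.25 rad), for 0.2 s.
3. the handle is pulled fully down and the lift pad has risen (distance between sleeve_mouth and stub_collar below 0.007 m and value of joint jack_handle above 0.8 rad and height (world z) of lift_point above 0.072 m), for 0.2 s.
At the end, for the whole second after the job is handed in: Through the last second: handle past 0.80 rad, lift pad above 72 mm, carried by the jack (over 2 N) with saddle within 12 mm of its centre; tube mouth within 7 mm of the collar; fingers press on the tube (over 1 N); arm off the platform; platform at rest; jack flat within 0.05 rad (all of step 3 and horizontal distance between saddle_top and lift_point below 0.012 m and contact force between jack and platform above 2 N and contact force between the fingers and sleeve above 1 N and contact force between the arm and platform below 0.5 N and linear speed of platform below 0.01 m/s and angle between jack_grip's own z axis and vertical below 0.05 rad); the arm keeps its last pose, push and grip.
It fails at once if the platform is shoved more than 20 mm (distance of platform from where it was at the start of the episode above 0.02 m).
It fails at once if a bystander is moved more than 20 mm (distance of any of swab_beaker, sharps_jar, bottle_blue, bottle_orange, timer from where it was at the start of the episode above 0.02 m).
It also fails if it takes over 72 s, if anything falls off the work surface, if the arm or the gripper's body presses on something with over 40 N, if the wrist force passes 120 N, or if a joint passes its speed limit or range.

## Robot

A 6-joint arm with a two-finger parallel gripper is mounted at the origin on the work surface; the furniture and walls round the work are solid. World frame = base frame: x ahead of the robot, y to its left, z up, the work surface at z = 0. Lengths are in m, angles in rad, forces in N, time in s.
With the tool pointing down it reaches from about 0.4 to 0.825 m from the base axis. Payload 7 kg.
Tool frame: the origin (TCP) lies midway between the tips of the shut fingers; the grasp point (between the pads) lies 19 mm behind it (arm.hold_point_z is the distance from the TCP to the grasp point, in m); z points along the fingers, x is the direction in which the jaws open and shut, and the axes are right-handed (so a half turn about z gives the same grasp; the last joint's range is limited). The gripper opens to 88 mm and grips with 3 to 60 N. Pads are 19 mm wide; open, the fingers measure 130 mm over their backs; the gripper's body (78 mm by 193 mm) begins 47 mm behind the grasp point.
Start: joints at [-1.011, 0.359, 0.012, 0, -1.224, -0.288], TCP at [0.181, -0.65, 0.227] pointing down, gripper open.
Joint ranges: [-3.07, 3.07], [-1.43, 2.12], [-1.02, 1.25], [-3.03, 1.67], [-3.05, -0], [-3.03, 3.03]. Speed limits (rad/s): [2.39, 2.39, 3.01, 3.14, 3.14, 3.14].

## Interface

Orientations are given as [roll, pitch, yaw] about the fixed x, y, z axes, in that order (R = Rz(yaw) Ry(pitch) Rx(roll)).
In Python, from station import readout, viewer, job, arm gives the robot as it stands.
- The arm moves only by the tool apply_moves, never from a script. Its argument "deltas" is text: rows parted by semicolons, each of 4 numbers parted by spaces: the shift along the tool's x, y, z in cm, then the turn about the tool's z in rad. A call has 1 to 10 rows; each row shifts and turns the commanded pose from where the row before left it, along the tool's axes as they then stand; what a row does not reach is not made up. A row lasts 1/8 s, in which the tool goes at most 62.5 mm and 10.7 degrees, less where a joint would pass 70% of its speed; a pose out of reach is approached as far as the arm can. A call is refused whole if a number of a shift passes 6.25 or a number of a turn 0.188, either way. A call with a gripper value outside its range is refused whole. "gripper" is the closure, from -1 (fully open) to 1 (shut), so that 0 is half open, set as the call begins (left out, the last holds). The fingers move at their own pace and stop on an object; "squeeze" is the grip in N (left out, the last holds). Time passes only in rows, so rows that do not move let the fingers close. It gives the time, the measured TCP pose, the force and the opening at its end, in the units of the state.
- readout.get_state(): the state, without advancing time (a new reading comes with each control period).
- viewer.grab_frame(name): name is "scene" or "side" or "wrist"; returns a dict with "image" (480x640x3 uint8, red, green, blue), "camera_matrix" (3x3 intrinsics, pixels), "k1" (the pictures are not rectified: a ray, as slopes to the right and down, at radius r is drawn at 1 + k1 r^2 times it, then the intrinsics apply), "cam_to_world" (4x4, takes a point from camera to world coordinates). Camera axes: x right, y up, looking along -z (the intrinsics and any distortion apply to the point x, -y, -z); pixel columns grow to the right and rows downward; lengths in m; the calibration is good to about 2 mm. A picture is of the moment at which its call begins. There is no depth.
- job.job_done(): hands the job in, once; it reports no verdict.
Trained networks look in the newest picture that a camera, given by its name, has taken for a name from the list of things; names that differ only in an ending like _2 or _b are one class to them, and where a whole thing is asked for, a point or a joint stands for the part that bears it (a point fixed in the world has none). Each returns a list of dicts, best first, with "conf" (0 to 1); they miss things now and then, are a little off and sometimes report something else, mostly with a low value. They report only what shows in the picture. A call takes as long as a camera call. They do not tell look-alikes from the thing itself.
- viewer.silhouettes(camera, query): "region" (480x640 bool, what is visible of it) and "extent" ([left, top, width, height] in pixels, round what is visible of it).
The state is a dict: "t": time; "q": joint angles; "qd": joint speeds; "joint_efforts": joint torques, N m; "eef_pos": TCP position; "ee_rot": TCP orientation; "force": force on the tool from outside, world axes, zero at the start; "moment": the same for the moment, N m; "width": finger opening in m.
Only numpy, scipy, OpenCV 4.12 (cv2) and the standard library are available. Lean on these libraries where they do the work, as an engineer would, in place of code of your own. Each camera call takes 0.05 s, during which the arm holds its last target.

## Working session

There is one attempt and no reset: what is moved stays moved. The work goes in short steps, Python scripts to look and compute and a tool call to move; the robot and the scene stay as the last step left them, time stands still between calls to the robot, and variables do not carry over. Pictures are saved under pics/ and viewed, and the job is handed in when it is done.

Besides the shell and the picture viewer there is one more tool, called by a JSON object that holds its "op" and its "data", one argument or row to a line. apply_moves: Moves the arm, as the interface text tells. Its arguments: {"type":"object","properties":{"deltas":{"type":"string"},"gripper":{"type":"number"},"squeeze":{"type":"number"}},"required":["deltas"]}

```bash
ls; mkdir -p pics; python3 - <<'E'
from station import readout, viewer, job, arm
import cv2
print(readout.get_state()); print([a for a in dir(arm) if a[0]!='_'])
for n in ["scene","side","wrist"]:
    f=viewer.grab_frame(n); cv2.imwrite(f"pics/{n}0.png",f["image"][:,:,::-1]); print(n,f["camera_matrix"],f["k1"],f["cam_to_world"])
E
```

```text
pics
{'t': 0.0, 'q': array([-1.01089898e+00,  3.59392039e-01,  1.10343702e-02, -3.85075039e-04,
       -1.22410013e+00, -2.88129661e-01]), 'qd': array([ 0.00097283, -0.00040607,  0.00133801, -0.00010484, -0.00051321,
        0.00029601]), 'joint_efforts': array([-5.36384887e-04, -5.82721031e+01,  2.93068510e+01,  6.99753553e+00,
        6.93037538e-03, -1.14324419e-04]), 'eef_pos': array([ 0.18105658, -0.64973556,  0.22560241]), 'ee_rot': array([-3.14146755e+00, -1.69585069e-03,  1.84243276e+00]), 'force': array([-0.65088444,  0.2349234 , -1.0161382 ]), 'moment': array([-0.01121815,  0.01075172,  0.01651141]), 'width': 0.08735784576006138}
['Unreachable', 'hold_point_z']
scene [[436.77581506   0.         314.46724546]
 [  0.         436.77581506 243.05369345]
 [  0.           0.           1.        ]] -0.05831139975735912 [[ 0.68924012  0.46404052 -0.5564301  -0.00599621]
 [-0.72447737  0.4509189  -0.52134891 -0.50104067]
 [ 0.00897783  0.7624556   0.64697825  0.73600046]
 [ 0.          0.          0.          1.        ]]
side [[451.31643406   0.         321.08630755]
 [  0.         451.31643406 236.80244472]
 [  0.           0.           1.        ]] -0.006401117592825835 [[ 9.82537259e-01 -8.45670590e-02  1.65737585e-01  6.94928498e-01]
 [ 1.86065803e-01  4.45479925e-01 -8.75743771e-01 -7.73048014e-01]
 [ 2.26308388e-04  8.91288982e-01  4.53435662e-01  4.88409141e-01]
 [ 0.00000000e+00  0.00000000e+00  0.00000000e+00  1.00000000e+00]]
wrist [[424.78298565   0.         320.04670784]
 [  0.         424.78298565 233.41959279]
 [  0.           0.           1.        ]] -0.09275313688081813 [[-0.26956667 -0.92269719 -0.27561513  0.10562188]
 [ 0.96297484 -0.25720522 -0.0807771  -0.67123256]
 [ 0.00364316 -0.28718525  0.95786813  0.38464114]
 [ 0.          0.          0.          1.        ]]
```

View pics/scene0.png

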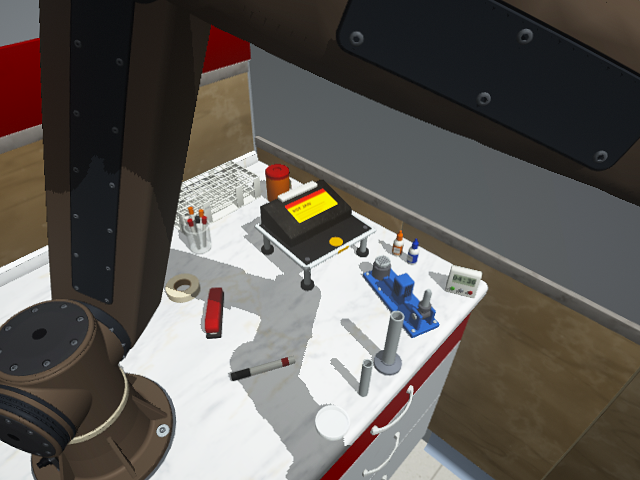

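View pics/side0.png

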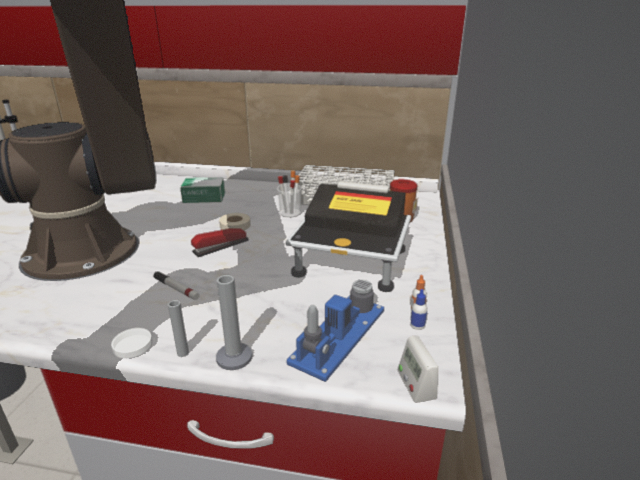

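View pics/wrist0.png

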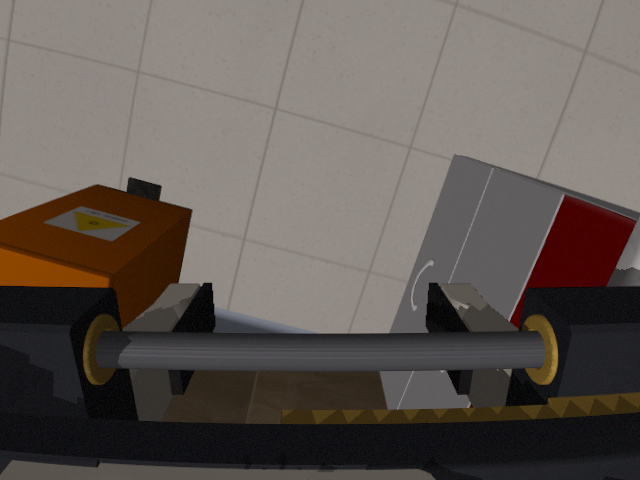

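```bash
cat > h.py <<'E'
from station import readout, viewer, job, arm
import cv2, numpy as np
from scipy.spatial.transform import Rotation as Rot
def grab(n,save=None):
    f=viewer.grab_frame(n)
    if save: cv2.imwrite(f"pics/{save}.png",f["image"][:,:,::-1])
    return f
def ray(f,u,v):
    K=f["camera_matrix"];k=f["k1"]
    d=np.array([(u-K[0,2])/K[0,0],(v-K[1,2])/K[1,1]]);s=d.copy()
    for _ in range(30): s=d/(1+k*(s@s))
    T=f["cam_to_world"]; r=T[:3,:3]@np.array([s[0],-s[1],-1]); return T[:3,3],r/np.linalg.norm(r)
def onz(f,u,v,z):
    o,r=ray(f,u,v); return o+r*(z-o[2])/r[2]
def proj(f,P):
    P=np.atleast_2d(P);T=f["cam_to_world"];c=(P-T[:3,3])@T[:3,:3]
    s=np.c_[c[:,0]/-c[:,2],-c[:,1]/-c[:,2]];r2=(s**2).sum(1,keepdims=True);s=s*(1+f["k1"]*r2)
    K=f["camera_matrix"];return s*[K[0,0],K[1,1]]+[K[0,2],K[1,2]]
def tri(obs):
    A=np.zeros((3,3));b=np.zeros(3)
    for f,u,v in obs:
        o,r=ray(f,u,v);M=np.eye(3)-np.outer(r,r);A+=M;b+=M@o
    return np.linalg.solve(A,b)
def crop(f,x,y,w,h,s,name,pts=None,):
    im=f["image"][:,:,::-1].copy()
    im=cv2.resize(im[y:y+h,x:x+w],None,fx=s,fy=s,interpolation=cv2.INTER_CUBIC)
    if pts is not None:
        for p in np.atleast_2d(pts):
            q=((p-[x,y]+0.5)*s).astype(int); cv2.drawMarker(im,tuple(int(a) for a in q),(0,255,0),cv2.MARKER_CROSS,9,1)
    cv2.imwrite(f"pics/{name}.png",im)
E
python3 - <<'E'
from h import *
for c in ["scene","side"]:
    f=grab(c)
    for q in ["jack","sleeve","platform","lift_point","saddle_top","stub_tip","swab_beaker","sharps_jar","bottle_blue","bottle_orange","timer"]:
        for d in viewer.silhouettes(c,q)[:2]:
            ys,xs=np.nonzero(d["region"]); print(c,q,round(d["conf"],2),d["extent"],len(xs),xs.mean().round(1),ys.mean().round(1))
    if c=="scene": crop(f,340,200,160,130,5,"sc1")
    else: crop(f,200,250,200,140,4,"si1"); crop(f,270,170,160,130,5,"si2")
E
```

```text
scene jack 0.95 [364.9, 258.7, 75.3, 75.8] 2636 402.2 297.0
scene sleeve 0.82 [359.0, 358.0, 17.9, 37.2] 384 365.4 377.1
scene sleeve 0.62 [382.3, 310.2, 22.7, 55.5] 709 393.1 336.8
scene platform 0.75 [256.0, 177.3, 118.4, 112.9] 6720 311.6 226.9
scene platform 0.28 [415.4, 288.6, 16.7, 29.8] 335 424.8 303.1
scene lift_point 0.56 [253.3, 182.2, 126.8, 109.0] 6838 311.2 227.1
scene saddle_top 0.7 [376.3, 253.9, 13.8, 12.1] 131 382.8 261.3
scene stub_tip 0.5 [414.6, 286.6, 18.6, 28.0] 259 424.5 304.5
scene swab_beaker 0.77 [182.2, 206.2, 31.0, 49.0] 988 197.3 232.5
scene swab_beaker 0.72 [377.4, 254.3, 11.6, 12.8] 142 382.9 261.8
scene sharps_jar 0.89 [266.4, 165.0, 26.4, 36.5] 733 276.9 181.0
scene bottle_blue 0.7 [404.6, 237.7, 11.5, 24.8] 219 413.0 252.6
scene bottle_blue 0.66 [381.2, 308.7, 24.2, 53.7] 700 392.8 336.1
scene bottle_orange 0.75 [390.0, 232.0, 13.4, 24.2] 242 398.1 245.3
scene bottle_orange 0.3 [415.8, 291.5, 17.8, 25.3] 286 424.9 303.4
scene timer 0.69 [443.4, 264.3, 35.9, 34.6] 862 462.7 281.3
scene timer 0.56 [361.9, 257.0, 77.4, 80.5] 2709 401.9 296.8
side jack 0
[... 303 characters left out ...]
int 0.67 [286.7, 180.3, 122.5, 112.0] 7760 354.0 225.1
side lift_point 0.64 [286.4, 279.6, 95.8, 100.9] 4835 335.3 331.0
side saddle_top 0.77 [353.0, 276.9, 25.2, 19.9] 265 362.1 286.4
side saddle_top 0.36 [215.9, 277.0, 25.1, 77.6] 1334 229.4 313.8
side stub_tip 0.96 [305.1, 304.2, 16.0, 53.0] 616 312.3 329.5
side swab_beaker 0.15 [351.0, 278.7, 23.4, 14.2] 223 361.9 286.0
side sharps_jar 0.62 [387.4, 177.6, 32.3, 40.8] 673 406.6 193.9
side bottle_blue 0.98 [409.3, 288.2, 21.0, 43.8] 534 419.3 311.0
side bottle_orange 0.71 [409.1, 274.5, 18.1, 34.0] 219 417.3 291.0
side bottle_orange 0.63 [395.5, 337.8, 44.1, 64.2] 1849 418.3 370.8
side timer 0.86 [394.7, 334.0, 44.2, 67.8] 1869 418.5 370.5
```

View pics/sc1.png

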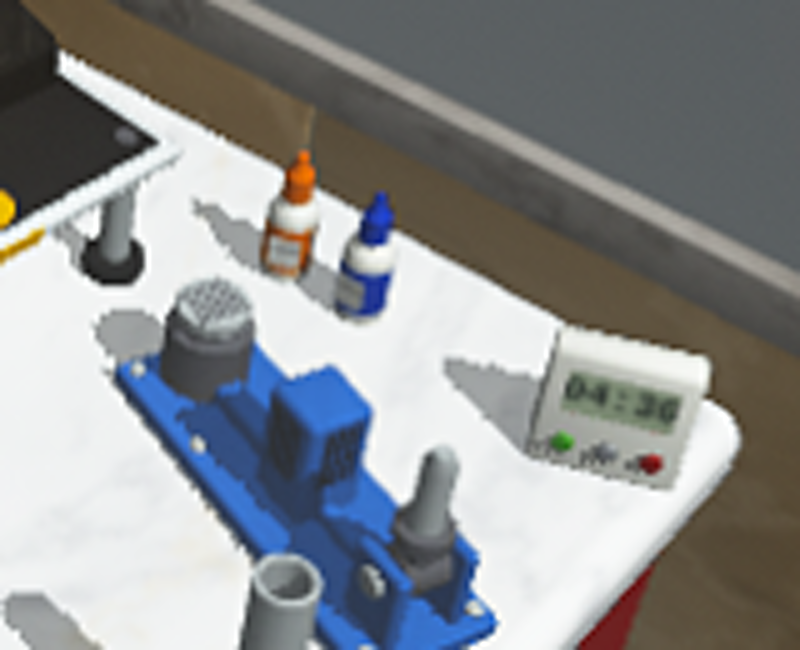

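View pics/si1.png

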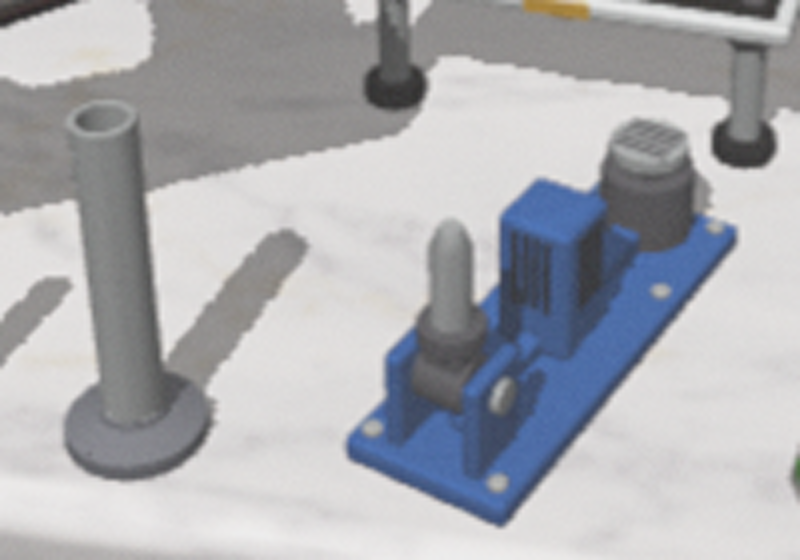

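View pics/si2.png

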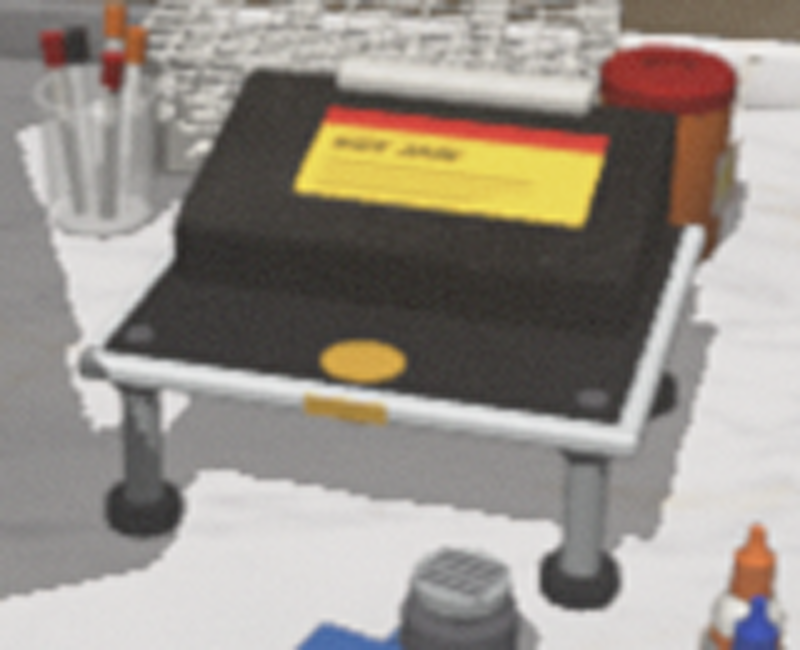

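```bash
python3 - <<'E'
from h import *
fs=grab("scene");fd=grab("side")
def both(n,s,d,z):
    s=np.array(s)-.5;d=np.array(d)-.5
    print(n,"tri",tri([(fs,*s),(fd,*d)]).round(4),"sc",onz(fs,*s,z)[:2].round(4),"si",onz(fd,*d,z)[:2].round(4))
both("saddle",(383,260.6),(362.5,285),.058)
both("tip",(428.2,290),(313,305.7),.109)
both("tubetop",(397.4,315.4),(226,279.5),.145)
both("disc",(336.2,241.7),(342.7,242.3),.082)
# bystanders
for n,s,d,z in [("blue cap",(340+380/5,200+200/5),(420,291),.072)]: both(n,s,d,z)
# side corners plate
for uv in [(103,352),(635,432),(703,230)]:
    print("corner",onz(fd,uv[0]/5+270-.5,uv[1]/5+170-.5,.082).round(4))
crop(fs,240,170,150,130,5,"sc2"); crop(fd,150,270,150,120,5,"si3")
E
```

```text
saddle tri [ 0.6418 -0.1092  0.0585] sc [ 0.6423 -0.1088] si [ 0.6417 -0.1085]
tip tri [ 0.5848 -0.2562  0.1107] sc [ 0.5867 -0.2554] si [ 0.5843 -0.2543]
tubetop tri [ 0.461  -0.2643  0.1453] sc [ 0.4618 -0.2637] si [ 0.4608 -0.2647]
disc tri [ 0.5918 -0.0082  0.0859] sc [ 0.5958 -0.0049] si [ 0.5907 -0.0015]
blue cap tri [ 0.7389 -0.1321  0.0742] sc [ 0.7427 -0.13  ] si [ 0.7386 -0.1305]
corner [ 0.4892 -0.0126  0.082 ]
corner [ 0.6966 -0.0382  0.082 ]
corner [0.7187 0.1493 0.082 ]
```

View pics/sc2.png

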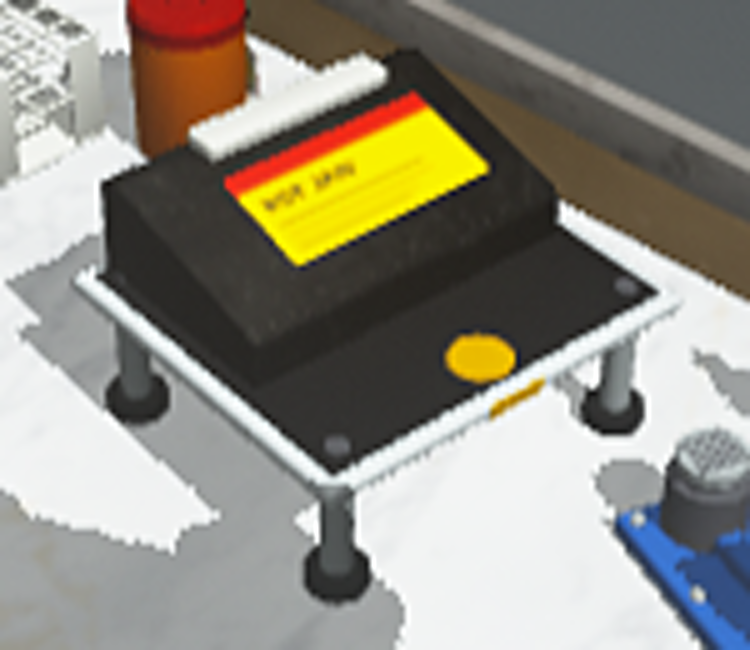

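```bash
cat >> h.py <<'E'
def to(target,yaw=None):
    "total tool-frame move (cm) at present orientation, + turn"
    s=readout.get_state();psi=s["ee_rot"][2];d=np.array(target)-s["eef_pos"]
    R=Rot.from_euler("xyz",s["ee_rot"]).as_matrix()
    print("t",s["t"],"pos",s["eef_pos"].round(4),"rot",s["ee_rot"].round(4),"w",round(s["width"],4))
    print("delta cm",(R.T@d*100).round(2),"turn about tool z",None if yaw is None else round(-((yaw-psi+np.pi)%(2*np.pi)-np.pi),3))
E
python3 - <<'E'
from h import *
to([.6,-.21,.29],2.77)
E
```

```text
t 1.45 pos [ 0.1812 -0.6502  0.2266] rot [ 3.1416 -0.      1.8426] w 0.0874
delta cm [31.16 52.16 -6.34] turn about tool z -0.927
```

{"op": "apply_moves", "data": {
  "deltas": "0 0 -5 0; 2.65 4.3 -1 0; 2.65 4.3 0 0; 2.65 4.3 0 0; 2.65 4.3 0 0; 2.65 4.3 0 0"
}}

```text
t: 2.2
eef_pos: [0.3537, -0.4636, 0.2868]
ee_rot: [3.141, 0.0, 1.843]
force: [1.1, -0.8, 0.4]
width: 0.0874
```

{"op": "apply_moves", "data": {
  "deltas": "3 4.9 0 0; 3 4.9 0 0; 3 4.9 0 0; 3 4.9 0 0; 3 4.9 0 0; 2.9 6 0 -0.18; 0 0 0 -0.18; 0 0 0 -0.18; 0 0 0 -0.18; 0 0 0 -0.18"
}}

```text
t: 3.45
eef_pos: [0.5954, -0.2132, 0.2865]
ee_rot: [-3.142, -0.0, 2.749]
force: [-0.0, -0.3, -0.3]
width: 0.0879
```

```bash
python3 - <<'E'
from h import *
to([.61,-.188,.29],2.77)
f=grab("wrist","w1"); grab("scene","sc3")
E
```

```text
t 3.45 pos [ 0.5954 -0.2132  0.2865] rot [-3.1416 -0.      2.7487] w 0.0879
delta cm [-0.39  2.89 -0.35] turn about tool z -0.021
```

View pics/w1.png

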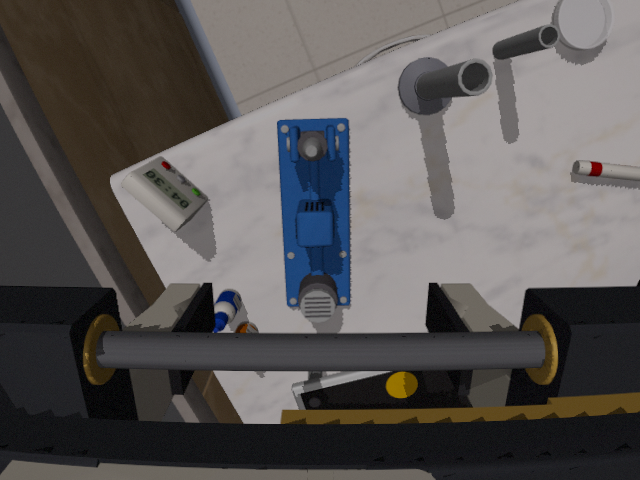

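```bash
python3 - <<'E'
from h import *
f=grab("wrist"); crop(f,270,110,110,220,3,"w1a"); crop(f,290,360,160,60,5,"w1b"); crop(f,390,40,110,90,6,"w1c")
E
```

```text
(no output)
```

View pics/w1a.png

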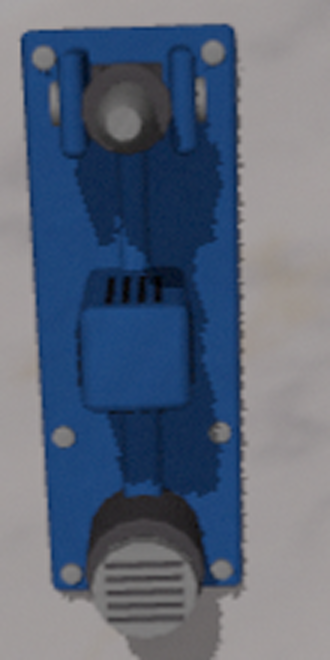

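View pics/w1b.png

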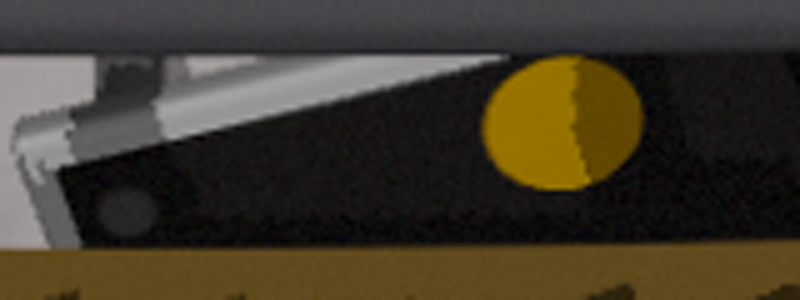

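View pics/w1c.png

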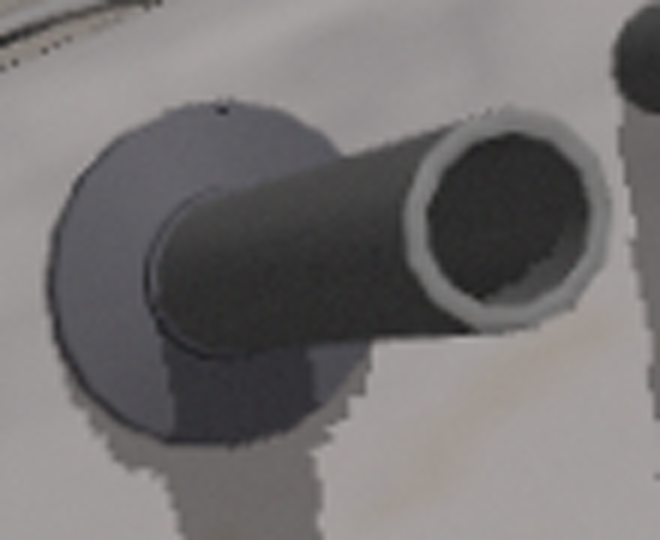

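```bash
python3 - <<'E'
from h import *
f=grab("wrist")
W=lambda x,y,z,s,ox,oy: onz(f,x/s+ox-.5,y/s+oy-.5,z)[:2]
J=lambda x,y,z: W(x,y,z,3,270,110)
c=[J(*p,.012) for p in [(22,30),(237,27),(243,587),(55,590)]]
print("corners",np.round(c,4), "w/l",np.linalg.norm(c[0]-c[1]),np.linalg.norm(c[2]-c[3]),np.linalg.norm(c[0]-c[3]))
d=(c[3]+c[2]-c[0]-c[1]);print("yaw",np.arctan2(d[1],d[0]))
sad=J(144,590,.058);tip=J(124,125,.110);gr=J(135,355,.074)
print("saddle",sad,"tip",tip,"grip",gr)
d=sad-tip;print("yaw st",np.arctan2(d[1],d[0]),np.linalg.norm(d))
print("grip from line",tip+75/160*d)
print("disc",W(563,123,.082,5,290,360),"tube",W(507,217,.145,6,390,40),"pegbase", W(212,272,.01,6,390,40))
a=W(62,172,.082,5,290,360);b=W(505,57,.082,5,290,360);e=b-a;print("plate yaw",np.arctan2(e[1],e[0]))
s=grab("side");sc=grab("scene")
# side/scene plate edge
for ff,p,q,sx,o in [(s,(103,352),(635,432),5,(270,170)),(sc,(333,492),(680,300),5,(240,170))]:
    A=onz(ff,p[0]/sx+o[0]-.5,p[1]/sx+o[1]-.5,.082);B=onz(ff,q[0]/sx+o[0]-.5,q[1]/sx+o[1]-.5,.082);e=B-A;print(A,B,np.arctan2(e[1],e[0]),np.linalg.norm(e))
print(sc["cam_to_world"][:3,3])
E
```

```text
corners [[ 0.6083 -0.2901]
 [ 0.5424 -0.2632]
 [ 0.6162 -0.0733]
 [ 0.6818 -0.0998]] w/l 0.07115832737485334 0.07066350275814334 0.20398845340455463
yaw 1.201062961507724
saddle [ 0.64173621 -0.10780829] tip [ 0.58384541 -0.25645175] grip [ 0.61020501 -0.18861704]
yaw st 1.1994083703813132 0.15951872994767224
grip from line [ 0.61098172 -0.18677513]
disc [ 0.59229953 -0.00365996] tube [ 0.45907256 -0.26387759] pegbase [ 0.46049696 -0.26436065]
plate yaw 3.038718731001811
[ 0.48921814 -0.01260519  0.082     ] [ 0.69662655 -0.038226    0.082     ] -0.1229056935082662 0.2089848663039746
[ 0.48348284 -0.01842479  0.082     ] [ 0.69556857 -0.04473493  0.082     ] -0.12342369346290571 0.21371144719787874
[-0.00599621 -0.50104067  0.73600046]
```

```bash
python3 - <<'E'
from h import *
to([.611,-.187,.034],2.771)
E
```

```text
t 3.75 pos [ 0.5953 -0.2133  0.2866] rot [3.1416 0.     2.7393] w 0.0881
delta cm [-0.41  3.03 25.26] turn about tool z -0.032
```

{"op": "apply_moves", "data": {
  "deltas": "-0.4 3 0 -0.03; 0 0 5 0; 0 0 5 0; 0 0 5 0; 0 0 4 0; 0 0 0 0; 0 0 0 0"
}}

```text
t: 4.62
eef_pos: [0.6119, -0.1875, 0.0983]
ee_rot: [3.142, 0.002, 2.772]
force: [0.4, 0.2, 0.4]
width: 0.088
```

```bash
python3 - <<'E'
from h import *
to([.611,-.187,.034],2.771)
f=grab("wrist","w2")
E
```

```text
t 4.625 pos [ 0.6119 -0.1875  0.0983] rot [3.1416e+00 2.1000e-03 2.7722e+00] w 0.088
delta cm [0.12 0.01 6.43] turn about tool z 0.001
```

View pics/w2.png

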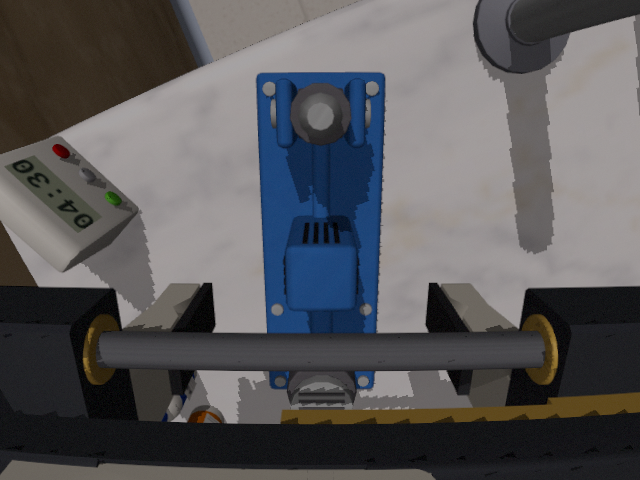

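{"op": "apply_moves", "data": {
  "deltas": "0 0 3 0; 0 0 3.4 0; 0 0 0 0; 0 0 0 0"
}}

```text
t: 5.18
eef_pos: [0.6123, -0.1874, 0.0349]
ee_rot: [3.141, 0.003, 2.773]
force: [-0.0, 0.1, 1.0]
width: 0.0878
```

{"op": "apply_moves", "data": {
  "deltas": "0 0 0 0; 0 0 0 0; 0 0 0 0; 0 0 0 0; 0 0 0 0; 0 0 0 0",
  "gripper": 1,
  "squeeze": 45
}}

```text
t: 5.92
eef_pos: [0.6112, -0.1873, 0.0326]
ee_rot: [3.142, 0.001, 2.773]
force: [-2.3, 0.4, -5.4]
width: 0.0336
```

{"op": "apply_moves", "data": {
  "deltas": "0 0 -0.3 0; 0 0 0 0; 0 0 0 0"
}}

```text
t: 6.3
eef_pos: [0.6099, -0.1871, 0.0348]
ee_rot: [-3.141, -0.002, 2.772]
force: [-0.4, -0.7, -8.4]
width: 0.0333
```

{"op": "apply_moves", "data": {
  "deltas": "0 0 0 -0.083; 0 0 0 -0.083; 0 0 0 -0.083; 0 0 0 0; 0 0 0 0"
}}

```text
t: 6.92
eef_pos: [0.6105, -0.1872, 0.0353]
ee_rot: [-3.142, -0.001, 3.02]
force: [0.0, -0.3, -8.9]
width: 0.0339
```

```bash
python3 - <<'E'
from h import *
to([.5828,-.0879,.034],3.021)
f=grab("wrist","w3"); grab("side","si4")
E
```

```text
t 6.925 pos [ 0.6105 -0.1872  0.0353] rot [-3.1416e+00 -5.0000e-04  3.0198e+00] w 0.0339
delta cm [3.95 9.52 0.13] turn about tool z -0.001
```

View pics/w3.png

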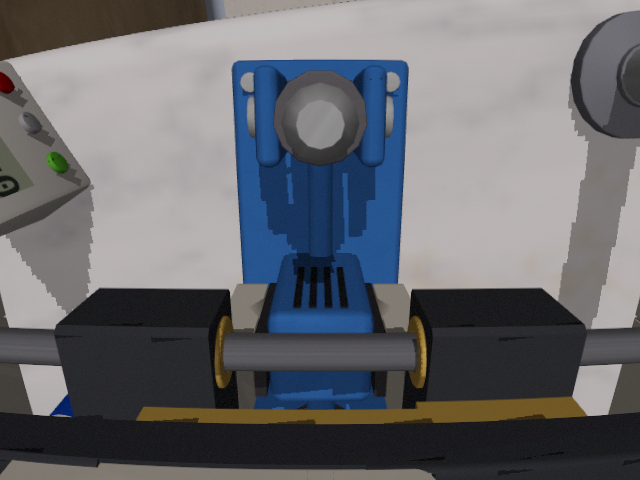

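View pics/si4.png

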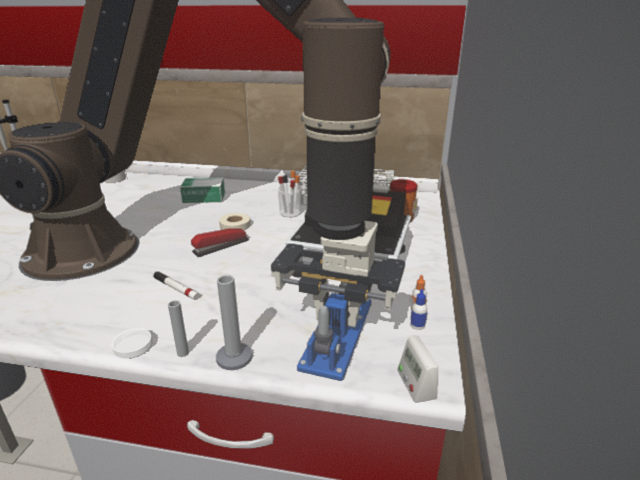

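{"op": "apply_moves", "data": {
  "deltas": "1 1 0 0; 1 1 0 0; 1 1 0 0; 0.9 1 0 0; 0 1 0 0; 0 1 0 0; 0 1 0 0; 0 0 0 0; 0 0 0 0"
}}

```text
t: 8.15
eef_pos: [0.5804, -0.113, 0.0354]
ee_rot: [-3.141, -0.0, 3.022]
force: [-0.5, -0.5, -9.0]
width: 0.0338
```

```bash
python3 - <<'E'
from h import *
to([.5828,-.0879,.034],3.021)
f=grab("wrist","w4"); s=grab("side","si5");crop(s,270,180,160,160,4,"si5c")
p=onz(f,320,121,.113);print(p, np.linalg.norm(p[:2]-readout.get_state()["eef_pos"][:2]))
E
```

```text
t 8.15 pos [ 0.5804 -0.113   0.0354] rot [-3.1415e+00 -3.0000e-04  3.0218e+00] w 0.0338
delta cm [0.06 2.52 0.14] turn about tool z 0.001
[ 0.57073395 -0.18787917  0.113     ] 0.07517957379270733
```

View pics/w4.png

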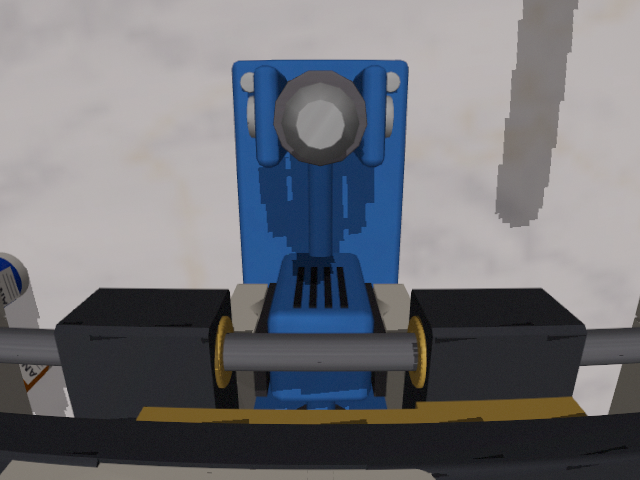

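View pics/si5c.png

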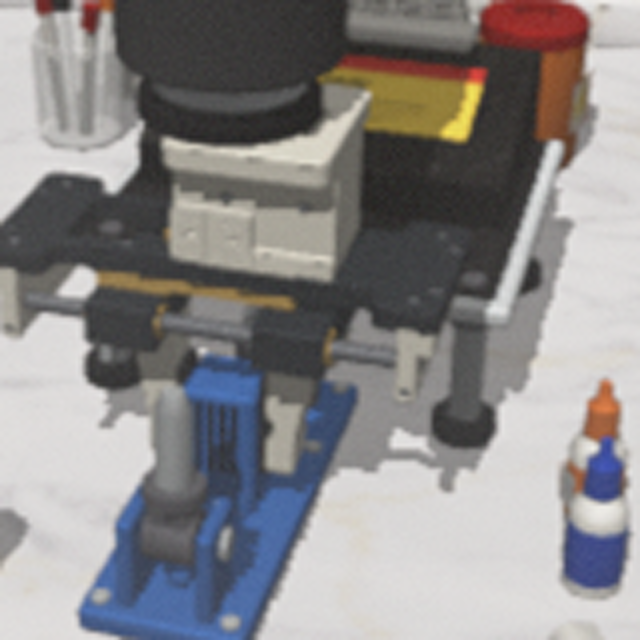

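{"op": "apply_moves", "data": {
  "deltas": "0 1 0 0; 0 1 0 0; 0.1 0.5 0 0; 0 0 0 0; 0 0 0 0"
}}

```text
t: 8.88
eef_pos: [0.5823, -0.088, 0.0356]
ee_rot: [-3.142, -0.0, 3.022]
force: [1.1, 0.5, -8.4]
width: 0.0341
```

```bash
python3 - <<'E'
from h import *
to([.5828,-.0879,.034],3.021)
f=grab("wrist"); s=grab("side");crop(s,270,180,160,160,4,"si6c")
p=onz(f,320,121,.113);print(p)
E
```

```text
t 8.875 pos [ 0.5823 -0.088   0.0356] rot [-3.1416 -0.      3.0219] w 0.0341
delta cm [-0.05  0.02  0.16] turn about tool z 0.001
[ 0.57264765 -0.16288814  0.113     ]
```

View pics/si6c.png

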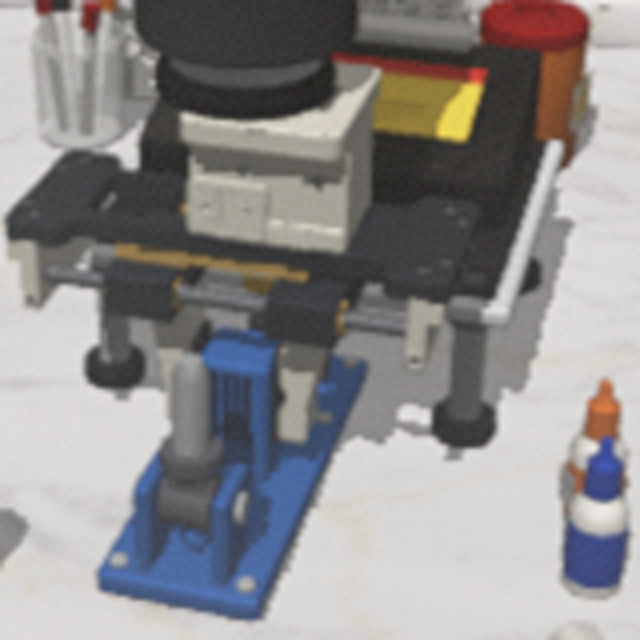

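Lower, release, rise partly.

{"op": "apply_moves", "data": {
  "deltas": "0 0 0.15 0; 0 0 0.12 0; 0 0 0 0; 0 0 0 0"
}}

```text
t: 9.48
eef_pos: [0.5824, -0.0881, 0.0328]
ee_rot: [-3.142, -0.0, 3.022]
force: [-0.0, -0.2, -8.3]
width: 0.0337
```

{"op": "apply_moves", "data": {
  "deltas": "0 0 0 0; 0 0 0 0; 0 0 0 0; 0 0 0 0; 0 0 0 0; 0 0 0 0",
  "gripper": -1
}}

```text
t: 10.22
eef_pos: [0.5824, -0.0881, 0.0329]
ee_rot: [-3.142, -0.0, 3.022]
force: [-1.0, -0.3, 0.1]
width: 0.0856
```

{"op": "apply_moves", "data": {
  "deltas": "0 0 -3 0; 0 0 -4 0; 0 -1 -6 0; 0 -3 -5 0; 0 -3 -5 0; 0 0 0 0; 0 0 0 0"
}}

```text
t: 11.1
eef_pos: [0.5736, -0.1576, 0.2625]
ee_rot: [3.141, -0.0, 3.021]
force: [-0.1, -0.1, -0.8]
width: 0.0874
```

```bash
python3 - <<'E'
from h import *
to([.5828,-.0879,.034],3.021)
f=grab("wrist","w5"); s=grab("side","si7");sc=grab("scene","sc7")
E
```

```text
t 11.1 pos [ 0.5736 -0.1576  0.2625] rot [ 3.1411e+00 -2.0000e-04  3.0208e+00] w 0.0874
delta cm [-0.08  7.02 22.85] turn about tool z -0.0
```

View pics/w5.png

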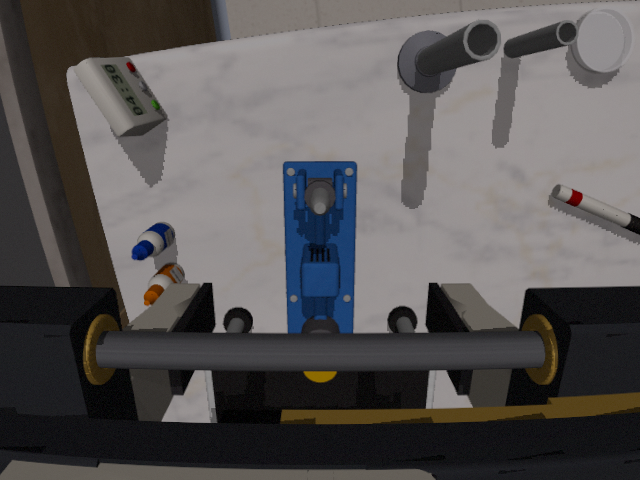

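View pics/si7.png

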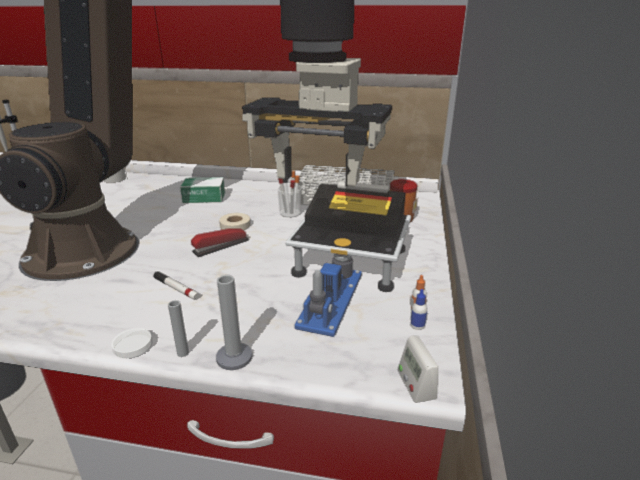

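{"op": "apply_moves", "data": {
  "deltas": "0 -4 0 0; 0 0 0 0; 0 0 0 0"
}}

```text
t: 11.62
eef_pos: [0.569, -0.1969, 0.2619]
ee_rot: [3.142, -0.002, 3.022]
force: [0.6, 0.4, -0.2]
width: 0.0877
```

```bash
python3 - <<'E'
from h import *
f=grab("wrist","w6"); s=grab("side")
crop(f,260,110,120,230,3,"w6a"); crop(f,420,0,160,100,5,"w6c"); crop(s,270,180,160,160,4,"si8c")
E
```

```text
(no output)
```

View pics/w6.png

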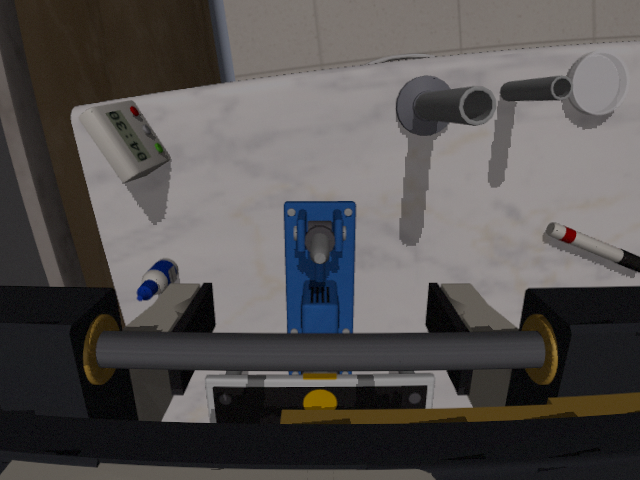

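View pics/w6a.png

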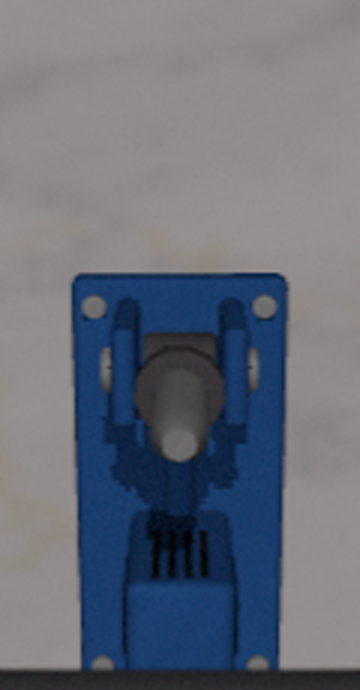

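View pics/si8c.png

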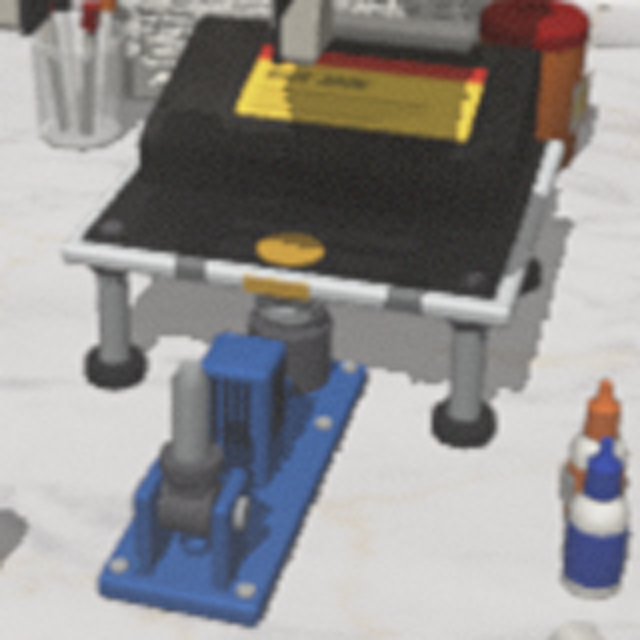

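```bash
python3 - <<'E'
from h import *
f=grab("wrist");s=grab("side")
im=f["image"].astype(int);m=(im[...,0]>110)&(im[...,1]>80)&(im[...,2]<60);m[:385]=0;m[:,:295]=0;m[:,345:]=0
ys,xs=np.nonzero(m);print(xs.min(),xs.max(),ys.min(),ys.max())
for y in range(386,414):
    r=xs[ys==y]; print(y,r.min() if len(r) else None,r.max() if len(r) else None,end="; ")
print()
tip=onz(f,260+179/3-.5,110+443/3-.5,.110);a=onz(f,260+73/3-.5,110+275/3-.5,.012);b=onz(f,260+287/3-.5,110+275/3-.5,.012)
print("tip",tip,"rear",(a+b)/2,"yaw",np.arctan2(*(b-a)[:2][::-1]))
t2=(a+b)/2
u=np.array([np.cos(1.45),np.sin(1.45)]);print("saddle from tip",tip[:2]+.16*u,"from rear",t2[:2]+.182*u)
for v in (399,400,401,402,403): print(v,onz(f,320,v,.082)[:2])
tip=onz(s,270+188/4-.5,180+366/4-.5,.108);print("side tip",tip,tip[:2]+.16*u,"disc",onz(s,270+291/4-.5,180+249/4-.5,.082))
# tube, decoy
print("tube top",onz(f,478,105,.145),"decoy",onz(f,563,88,.09),"decoy base",onz(f,507,91,0))
E
```

```text
304 336 389 407
386 None None; 387 None None; 388 None None; 389 317 322; 390 313 326; 391 311 328; 392 310 330; 393 308 331; 394 307 332; 395 306 333; 396 306 334; 397 305 334; 398 305 335; 399 304 335; 400 304 335; 401 304 335; 402 304 336; 403 304 336; 404 304 335; 405 304 335; 406 305 328; 407 316 318; 408 None None; 409 None None; 410 None None; 411 None None; 412 None None; 413 None None; 
tip [ 0.57303827 -0.16165287  0.11      ] rear [ 0.57005711 -0.18437397  0.012     ] yaw 3.023200499403961
saddle from tip [ 0.59231872 -0.00281879] from rear [ 0.59198861 -0.0037002 ]
399 [ 0.59067448 -0.00721846]
400 [ 0.59081312 -0.00605012]
401 [ 0.59095207 -0.00487914]
402 [ 0.59109134 -0.0037055 ]
403 [ 0.59123092 -0.00252919]
side tip [ 0.57129755 -0.15962188  0.108     ] [ 0.590578  -0.0007878] disc [ 0.59074974 -0.00129778  0.082     ]
tube top [ 0.45910266 -0.26409302  0.145     ] decoy [ 0.3711028  -0.26885404  0.09      ] decoy base [ 3.77215770e-01 -2.69347014e-01 -5.55111512e-17]
```

```bash
python3 - <<'E'
from h import *
to([.4597,-.2641,.100],3.021)
E
```

```text
t 11.825 pos [ 0.5693 -0.1966  0.2627] rot [ 3.1416e+00 -4.0000e-04  3.0225e+00] w 0.0877
delta cm [10.07 -8.   16.27] turn about tool z 0.001
```

{"op": "apply_moves", "data": {
  "deltas": "2.5 -2 0 0; 2.5 -2 0 0; 2.5 -2 0 0; 2.5 -2 0 0; 0 0 4 0; 0 0 3 0; 0 0 0 0; 0 0 0 0; 0 0 0 0"
}}

```text
t: 12.95
eef_pos: [0.4612, -0.2649, 0.1943]
ee_rot: [-3.141, 0.002, 3.022]
force: [0.3, 1.3, 0.0]
width: 0.0876
```

```bash
python3 - <<'E'
from h import *
to([.4597,-.2641,.100],3.021)
f=grab("wrist","w8");grab("side","si8");grab("scene","sc8")
E
```

```text
t 12.95 pos [ 0.4612 -0.2649  0.1943] rot [-3.1412e+00  2.3000e-03  3.0220e+00] w 0.0876
delta cm [0.18 0.07 9.43] turn about tool z 0.001
```

View pics/w8.png

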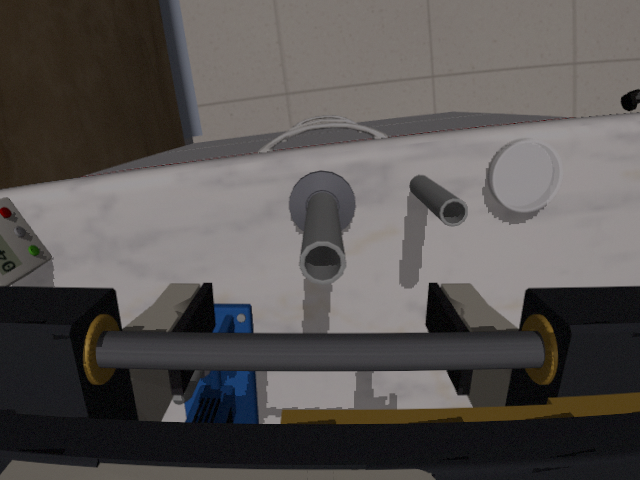

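View pics/si8.png

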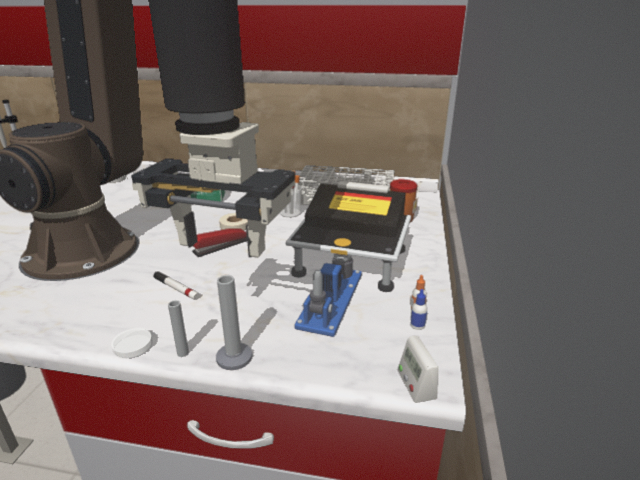

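View pics/sc8.png

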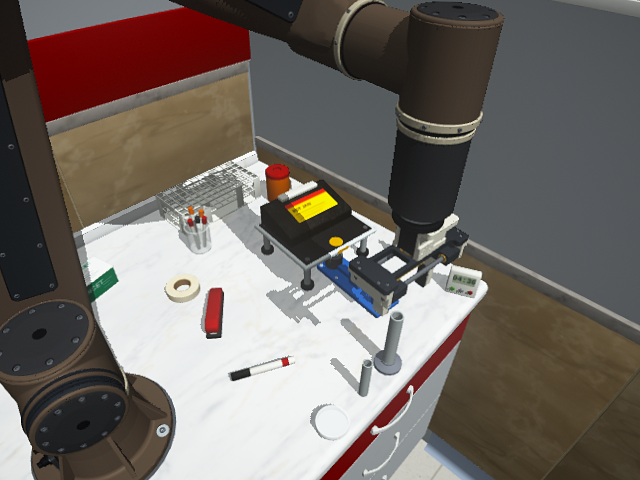

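```bash
python3 - <<'E'
from h import *
f=grab("wrist");crop(f,270,160,110,140,5,"w8c");print(onz(f,322,262,.145),onz(f,322,198,.01))
E
```

```text
[ 0.45902508 -0.26446909  0.145     ] [ 0.45793637 -0.26962058  0.01      ]
```

View pics/w8c.png

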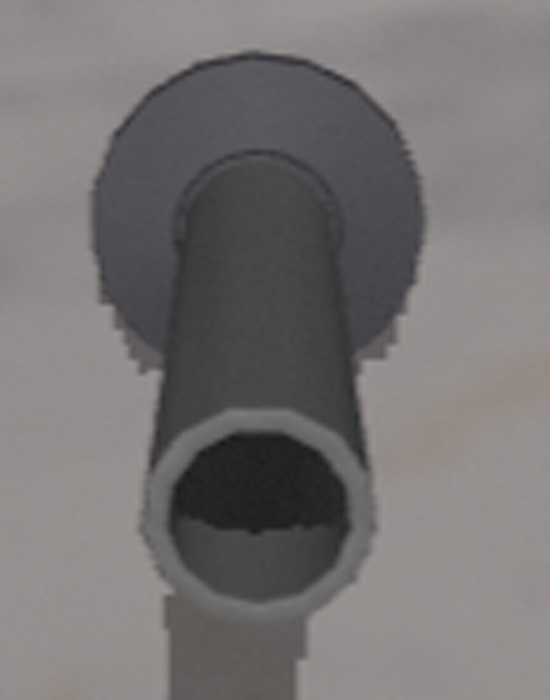

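{"op": "apply_moves", "data": {
  "deltas": "0.2 0 3 0; 0 0.05 3 0; 0 0 3.4 0; 0 0 0 0; 0 0 0 0"
}}

```text
t: 13.78
eef_pos: [0.4592, -0.2643, 0.1001]
ee_rot: [-3.141, 0.001, 3.022]
force: [0.7, 0.1, 0.1]
width: 0.0876
```

{"op": "apply_moves", "data": {
  "deltas": "0 0 0 0; 0 0 0 0; 0 0 0 0; 0 0 0 0; 0 0 0 0; 0 0 0 0; 0 0 0 0",
  "gripper": 1,
  "squeeze": 25
}}

```text
t: 14.65
eef_pos: [0.4584, -0.264, 0.0988]
ee_rot: [-3.142, -0.0, 3.022]
force: [0.5, 0.5, -1.1]
width: 0.0246
```

{"op": "apply_moves", "data": {
  "deltas": "0 0 -1 0; 0 0 -2 0; 0 0 -3 0; 0 0 -5 0; 0 0 -2 0; 0 0 0 0; 0 0 0 0"
}}

```text
t: 15.52
eef_pos: [0.4577, -0.2637, 0.2281]
ee_rot: [3.141, -0.001, 3.021]
force: [0.8, 0.7, -1.4]
width: 0.0239
```

```bash
python3 - <<'E'
from h import *
to([.5726,-.1625,.23],3.021)
f=grab("wrist","w9");grab("side","si9");grab("scene","sc9")
E
```

```text
t 15.525 pos [ 0.4577 -0.2637  0.2281] rot [ 3.1411e+00 -1.2000e-03  3.0214e+00] w 0.0239
delta cm [-10.19  11.43  -0.19] turn about tool z 0.0
```

View pics/w9.png

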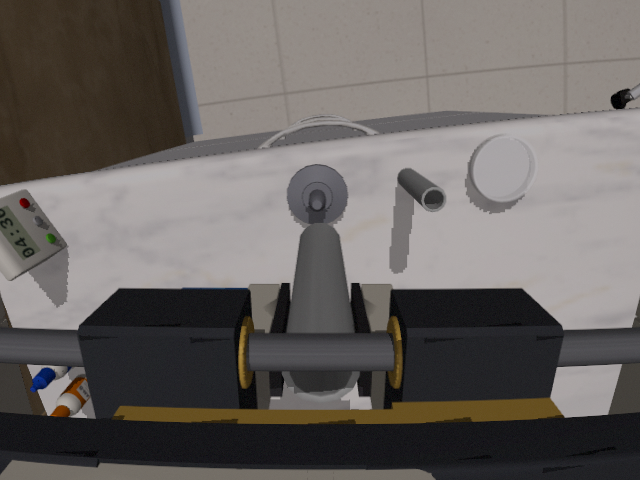

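View pics/si9.png

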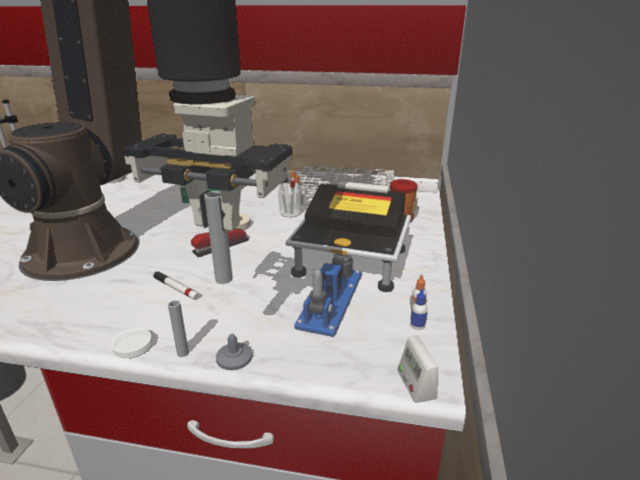

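{"op": "apply_moves", "data": {
  "deltas": "-2 2.2 0 0; -2 2.3 0 0; -2 2.3 0 0; -2 2.3 0 0; -2.2 2.3 0 0; 0 0 0 0; 0 0 0 0; 0 0 0 0"
}}

```text
t: 16.68
eef_pos: [0.5727, -0.1635, 0.2287]
ee_rot: [-3.141, -0.001, 3.021]
force: [-0.2, 1.1, -0.7]
width: 0.0244
```

```bash
python3 - <<'E'
from h import *
to([.573,-.162,.2],3.021)
f=grab("wrist","w10");s=grab("side","si10");sc=grab("scene","sc10")
crop(s,260,170,130,150,5,"si10c");crop(sc,330,190,130,110,6,"sc10c")
E
```

```text
t 16.675 pos [ 0.5727 -0.1635  0.2287] rot [-3.1415e+00 -6.0000e-04  3.0210e+00] w 0.0244
delta cm [-0.02  0.16  2.87] turn about tool z 0.0
```

View pics/w10.png

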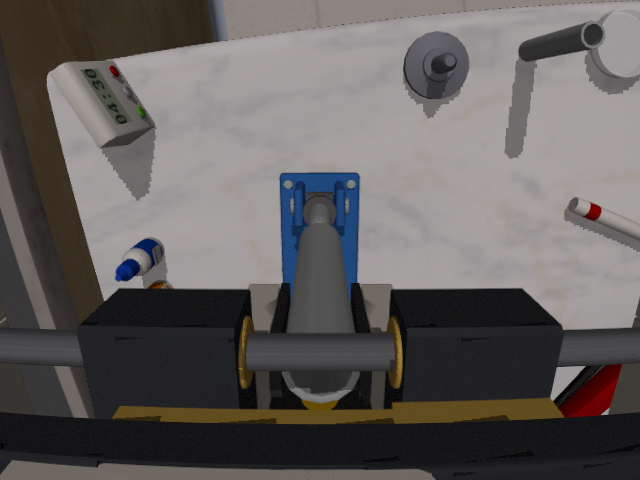

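View pics/si10c.png

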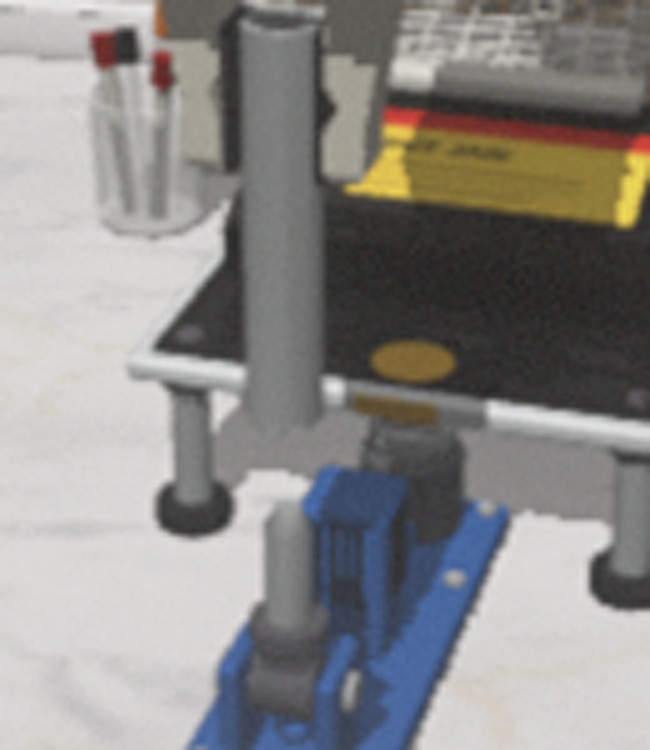

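View pics/sc10c.png

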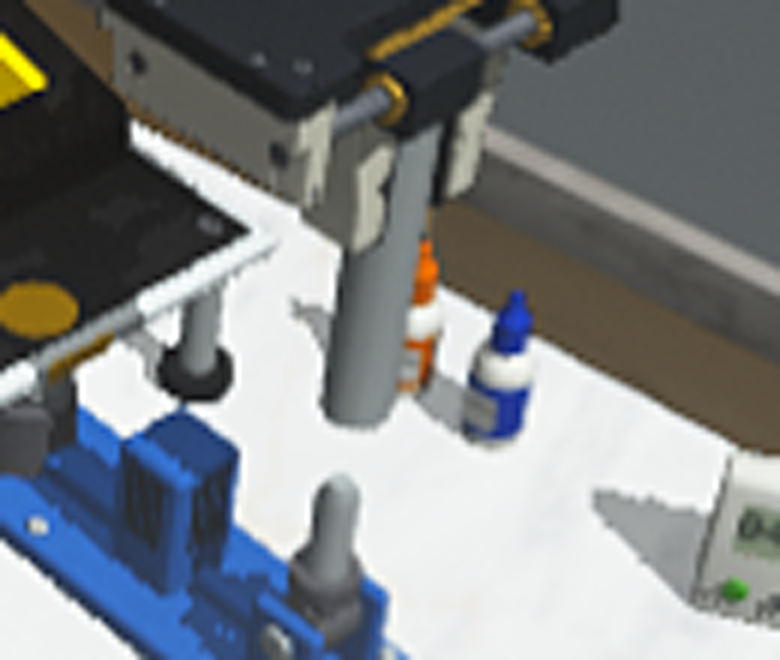

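```bash
python3 - <<'E'
from h import *
from scipy.optimize import least_squares
s=grab("side");sc=grab("scene")
def colat(f,xy,row,z0,z1):
    P=proj(f,[[*xy,z] for z in np.linspace(z0,z1,60)]); o=np.argsort(P[:,1]);return np.interp(row,P[o,1],P[o,0])
def solve(obs,z0,z1):
    r=least_squares(lambda p:[colat(f,p,row,z0,z1)-col for f,row,col in obs],[.573,-.162]);print(r.x.round(4),r.cost.round(3))
solve([(s,250-.5,316.2),(sc,248.3-.5,391.1)],.13,.24)
solve([(s,282-.5,317.2),(sc,278.3-.5,385.1)],.05,.115)
for f,n in((s,"side"),(sc,"scene")):
    g=f["image"].astype(int).sum(2)/3
    rows=(248,249,250,251,280,281,282) if n=="side" else (246,247,248,249,277,278,279,280)
    for r in rows: print(n,r,list(g[r,300:334].astype(int)) if n=="side" else list(g[r,378:404].astype(int)))
E
```

```text
[ 0.5724 -0.1664] 0.0
[ 0.5731 -0.1633] 0.0
side 248 [np.int64(80), np.int64(112), np.int64(166), np.int64(194), np.int64(187), np.int64(175), np.int64(167), np.int64(149), np.int64(134), np.int64(120), np.int64(120), np.int64(124), np.int64(129), np.int64(129), np.int64(128), np.int64(129), np.int64(130), np.int64(122), np.int64(121), np.int64(117), np.int64(116), np.int64(111), np.int64(104), np.int64(96), np.int64(116), np.int64(170), np.int64(204), np.int64(208), np.int64(181), np.int64(127), np.int64(116), np.int64(117), np.int64(121), np.int64(125)]
side 249 [np.int64(83), np.int64(120), np.int64(180), np.int64(213), np.int64(213), np.int64(206), np.int64(202), np.int64(174), np.int64(131), np.int64(120), np.int64(119), np.int64(124), np.int64(127), np.int64(130), np.int64(129), np.int64(128), np.int64(124), np.int64(124), np.int64(123), np.int64(119), np.int64(114), np.int64(109), np.int64(104), np.int64(95), np.int64(106), np.int64(149), np.int64(173), np.int64(175), np.int64(153), np.int64(105), np.int64(96), np.int64(84), np.int64(89), np.int64(92)]
side 250 [np.int64(87), 
[... 5005 characters left out ...]
 np.int64(116), np.int64(129), np.int64(140), np.int64(139), np.int64(158), np.int64(232), np.int64(242), np.int64(240), np.int64(241), np.int64(241), np.int64(241), np.int64(241), np.int64(241), np.int64(242), np.int64(242), np.int64(242), np.int64(241), np.int64(241), np.int64(241), np.int64(241)]
scene 280 [np.int64(241), np.int64(244), np.int64(212), np.int64(114), np.int64(81), np.int64(101), np.int64(119), np.int64(132), np.int64(141), np.int64(139), np.int64(163), np.int64(241), np.int64(242), np.int64(241), np.int64(241), np.int64(241), np.int64(241), np.int64(241), np.int64(241), np.int64(242), np.int64(242), np.int64(242), np.int64(242), np.int64(241), np.int64(241), np.int64(241)]
```

```bash
python3 - <<'E'
from h import *
from scipy.optimize import least_squares
s=grab("side");sc=grab("scene")
def colat(f,xy,row,z0,z1):
    P=proj(f,[[*xy,z] for z in np.linspace(z0,z1,60)]); o=np.argsort(P[:,1]);return np.interp(row,P[o,1],P[o,0])
def solve(obs,z0,z1):
    r=least_squares(lambda p:[colat(f,p,row,z0,z1)-col for f,row,col in obs],[.573,-.162]);print(r.x.round(4),r.cost.round(3))
for c in (390.4,390.8): solve([(s,250,316.0),(sc,248,c)],.13,.24)
solve([(s,282,317.0),(sc,278,384.9)],.05,.115)
f=grab("wrist");crop(f,280,180,80,160,4,"w10c")
to([.573,-.162,.2],3.021)
E
```

```text
[ 0.5718 -0.1653] 0.0
[ 0.572  -0.1661] 0.0
[ 0.5727 -0.1632] 0.0
t 17.075 pos [ 0.5732 -0.1631  0.229 ] rot [3.1415e+00 2.0000e-04 3.0214e+00] w 0.0244
delta cm [0.04 0.11 2.9 ] turn about tool z 0.0
```

View pics/w10c.png

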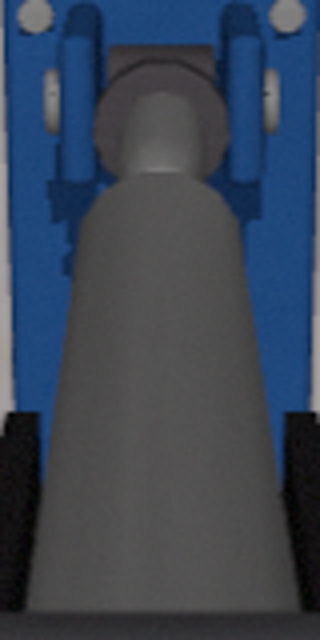

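```bash
python3 - <<'E'
from h import *
f=grab("wrist");s=readout.get_state()
u=np.array([np.sin(3.021),-np.cos(3.021)])
for z in (.143,.1447,.146):
  p=onz(f,319.5,222.5,z)[:2]+.0125*u;print(z,p,"rel TCP along tool y",(p-s["eef_pos"][:2])@u)
# collar top far edge at crop(160,60): z=.068 , collar dia? tip hidden
E
```

```text
0.143 [ 0.57293328 -0.16162831] rel TCP along tool y 0.0014430799957168704
0.1447 [ 0.57287629 -0.16209091] rel TCP along tool y 0.0009769858791865943
0.146 [ 0.57283271 -0.16244466] rel TCP along tool y 0.0006205609665457994
```

{"op": "apply_moves", "data": {
  "deltas": "0 0.1 1.5 0; 0 0 1.5 0; 0 0 0.5 0; 0 0 0.4 0; 0 0 0.3 0; 0 0 0 0"
}}

```text
t: 17.88
eef_pos: [0.5735, -0.162, 0.1868]
ee_rot: [3.142, 0.0, 3.022]
force: [-0.1, -0.5, -1.2]
width: 0.0242
```

```bash
python3 - <<'E'
from h import *
to([.573,-.162,.152],3.021)
f=grab("wrist");s=grab("side");sc=grab("scene")
crop(f,270,150,100,180,3,"w11c");crop(s,260,190,130,140,4,"si11c");crop(sc,330,190,130,110,4,"sc11c")
a=[cv2.imread(f"pics/{n}.png") for n in ("w11c","si11c","sc11c")];H=560
cv2.imwrite("pics/m11.png",np.hstack([cv2.copyMakeBorder(x,0,H-x.shape[0],0,0,0) if x.shape[0]<H else x[:H] for x in a])[:, :] ); print(cv2.imread("pics/m11.png").shape)
m=cv2.imread("pics/m11.png");cv2.imwrite("pics/m11.png",cv2.resize(m,None,fx=.6,fy=.6))
E
```

```text
t 17.875 pos [ 0.5735 -0.162   0.1868] rot [3.1416 0.     3.0216] w 0.0242
delta cm [ 0.05 -0.    3.48] turn about tool z 0.001
(560, 1340, 3)
```

View pics/m11.png

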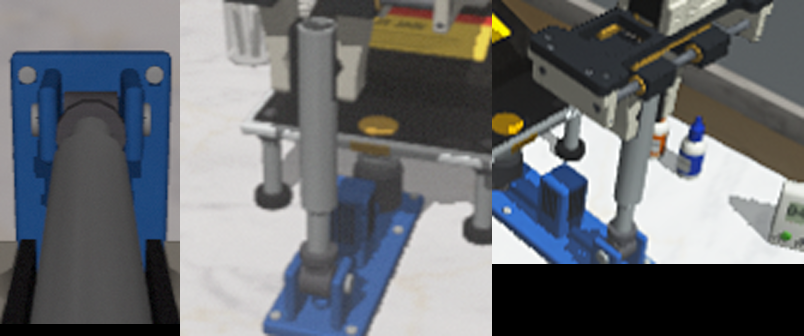

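{"op": "apply_moves", "data": {
  "deltas": "0 0 0.5 0; 0 0 0.5 0; 0 0 0.5 0; 0 0 0.5 0; 0 0 0.5 0; 0 0 0.4 0; 0 0 0 0"
}}

```text
t: 18.9
eef_pos: [0.5732, -0.162, 0.1575]
ee_rot: [-3.142, -0.001, 3.022]
force: [0.1, 0.7, -0.9]
width: 0.0244
```

{"op": "apply_moves", "data": {
  "deltas": "0 0 0.2 0; 0 0 0.2 0; 0 0 0.1 0; 0 0 0 0"
}}

```text
t: 19.4
eef_pos: [0.5734, -0.1621, 0.1528]
ee_rot: [3.142, -0.0, 3.022]
force: [-0.3, -0.1, -0.5]
width: 0.0246
```

{"op": "apply_moves", "data": {
  "deltas": "0 0 0.1 0; 0 0 0.1 0; 0 0 0 0"
}}

```text
t: 19.77
eef_pos: [0.5737, -0.1621, 0.1517]
ee_rot: [-3.141, 0.001, 3.022]
force: [-1.5, 1.9, 5.1]
width: 0.0243
```

```bash
python3 - <<'E'
from h import *
to([.573,-.162,.152],3.021)
s=grab("side");sc=grab("scene")
crop(s,280,180,100,150,4,"si12c");crop(sc,380,210,80,100,6,"sc12c")
E
```

```text
t 19.775 pos [ 0.5737 -0.1621  0.1517] rot [-3.1414e+00  9.0000e-04  3.0219e+00] w 0.0243
delta cm [ 0.07  0.   -0.03] turn about tool z 0.001
```

View pics/si12c.png

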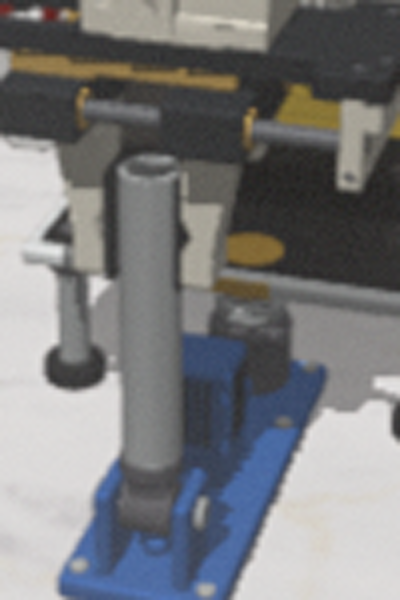

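View pics/sc12c.png

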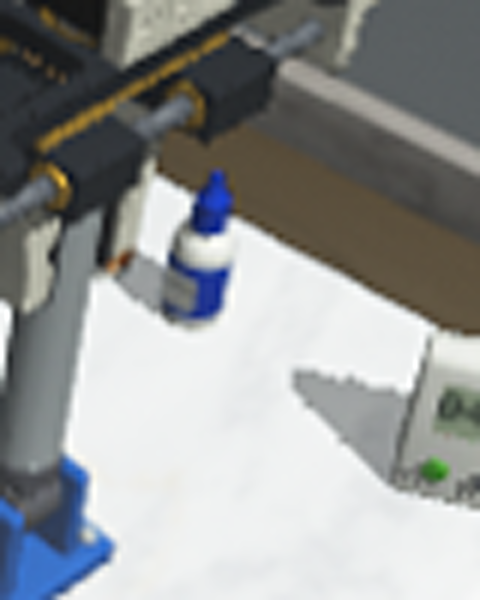

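{"op": "apply_moves", "data": {
  "deltas": "0 -1.03 0.04 0; 0 -1.02 0.12 0; 0 -1.01 0.20 0; 0 -0.99 0.28 0; 0 0 0 0",
  "squeeze": 30
}}

```text
t: 20.5
eef_pos: [0.5688, -0.2025, 0.1451]
ee_rot: [3.141, 0.001, 3.021]
force: [-1.0, 2.5, 4.7]
width: 0.0242
```

```bash
python3 - <<'E'
from h import *
to([.573,-.162,.152],3.021)
s=grab("side");crop(s,250,170,150,150,4,"si13c")
E
```

```text
t 20.5 pos [ 0.5688 -0.2025  0.1451] rot [3.1413e+00 9.0000e-04 3.0213e+00] w 0.0242
delta cm [ 0.07  4.07 -0.69] turn about tool z 0.0
```

View pics/si13c.png

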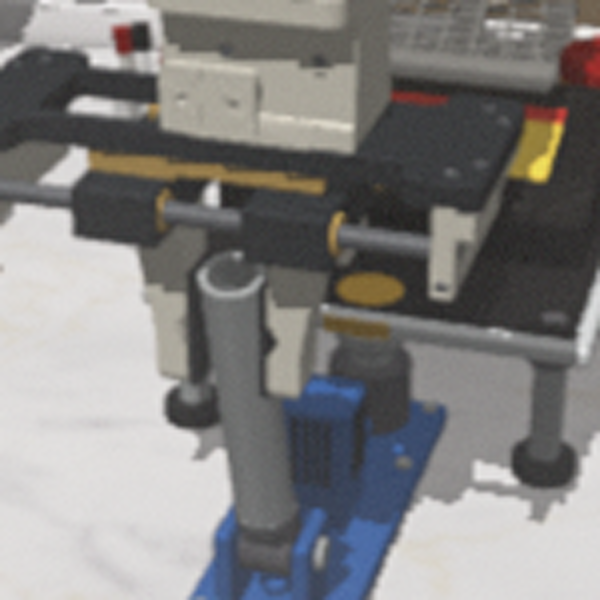

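Tube pivots in the grip and stays on the collar. Continue.

{"op": "apply_moves", "data": {
  "deltas": "0 -0.96 0.36 0; 0 -0.93 0.44 0; 0 -0.89 0.51 0; 0 -0.85 0.58 0; 0 0 0 0"
}}

```text
t: 21.18
eef_pos: [0.5647, -0.2393, 0.1268]
ee_rot: [-3.141, 0.001, 3.022]
force: [-2.7, -0.7, 9.3]
width: 0.0239
```

{"op": "apply_moves", "data": {
  "deltas": "0 -0.80 0.65 0; 0 -0.75 0.71 0; 0 0 0 0"
}}

```text
t: 21.55
eef_pos: [0.5629, -0.2554, 0.1136]
ee_rot: [-3.14, 0.002, 3.022]
force: [-3.7, -2.5, 11.3]
width: 0.0238
```

```bash
python3 - <<'E'
from h import *
to([.573,-.162,.152],3.021)
s=grab("side");crop(s,250,170,150,150,4,"si14c")
E
```

```text
t 21.55 pos [ 0.5629 -0.2554  0.1136] rot [-3.1396e+00  1.8000e-03  3.0219e+00] w 0.0238
delta cm [ 0.11  9.39 -3.86] turn about tool z 0.001
```

View pics/si14c.png

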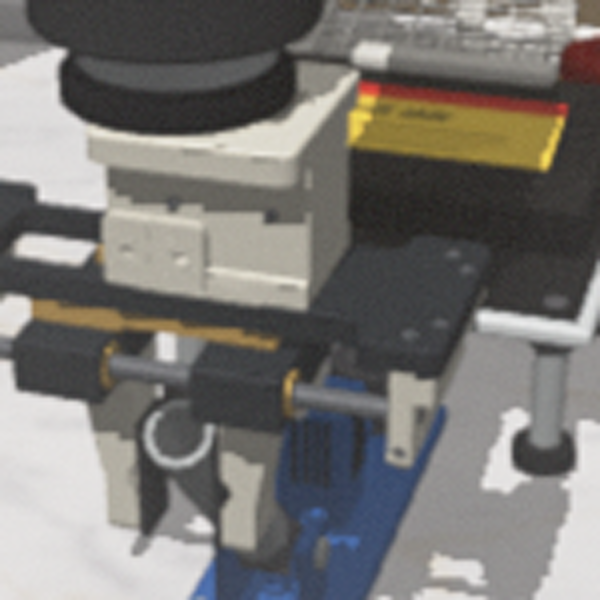

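{"op": "apply_moves", "data": {
  "deltas": "0 -0.73 0.74 0; 0 0 0 0; 0 0 0 0"
}}

```text
t: 21.98
eef_pos: [0.5621, -0.2625, 0.1064]
ee_rot: [-3.14, 0.002, 3.022]
force: [-3.1, -4.7, 10.8]
width: 0.0234
```

{"op": "apply_moves", "data": {
  "deltas": "0 -0.33 0.38 0; 0 0 0 0; 0 0 0 0"
}}

```text
t: 22.35
eef_pos: [0.5618, -0.2658, 0.1028]
ee_rot: [-3.139, 0.002, 3.022]
force: [-3.5, -4.7, 12.1]
width: 0.024
```

```bash
python3 - <<'E'
from h import *
to([.573,-.162,.152],3.021);print(readout.get_state()["force"])
s=grab("side","si15");sc=grab("scene","sc15");crop(sc,280,180,200,150,4,"sc15c");crop(s,250,170,150,170,3,"si15c")
E
```

```text
t 22.35 pos [ 0.5618 -0.2658  0.1028] rot [-3.1394e+00  2.3000e-03  3.0223e+00] w 0.024
delta cm [ 0.12 10.42 -4.94] turn about tool z 0.001
[-3.54652498 -4.67658965 12.10221187]
```

View pics/sc15c.png

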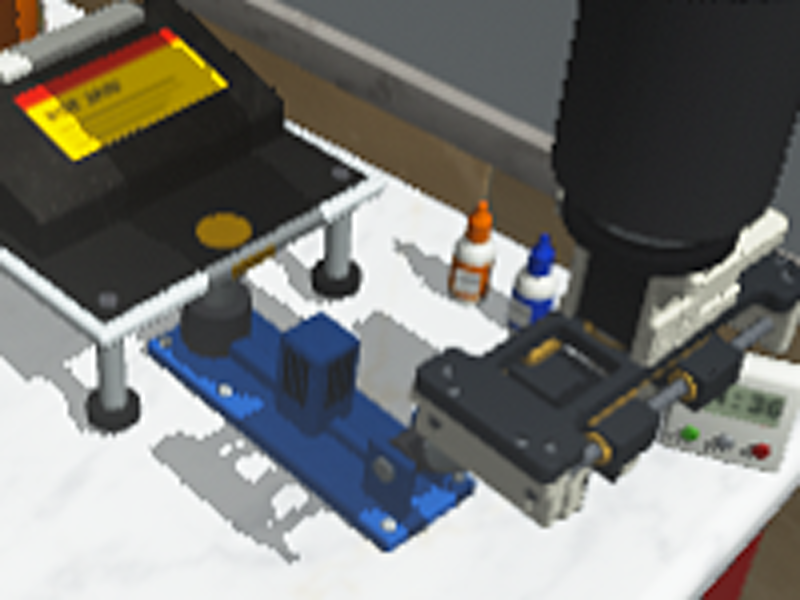

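View pics/si15.png

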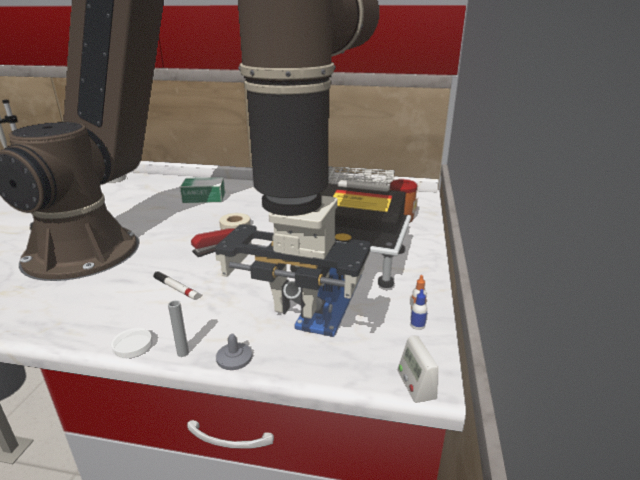

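{"op": "apply_moves", "data": {
  "deltas": "0 -0.16 0.24 0; 0 0 0 0; 0 0 0 0"
}}

```text
t: 22.82
eef_pos: [0.5617, -0.2676, 0.1006]
ee_rot: [-3.139, 0.002, 3.022]
force: [-3.1, -4.2, 11.5]
width: 0.0233
```

{"op": "apply_moves", "data": {
  "deltas": "0 -0.16 0.24 0; 0 0 0 0; 0 0 0 0"
}}

```text
t: 23.2
eef_pos: [0.5615, -0.2694, 0.0984]
ee_rot: [-3.139, 0.003, 3.022]
force: [-3.4, -5.2, 12.9]
width: 0.0238
```

```bash
python3 - <<'E'
from h import *
to([.573,-.162,.152],3.021);print(readout.get_state()["force"])
s=grab("side","si16");sc=grab("scene","sc16");w=grab("wrist","w16");crop(sc,240,170,150,130,5,"sc16c")
# predicted disc px for tilt: pivot at far feet y=+80(+16)
yaw=-.123;L=np.array([.592,-.0035]);u=np.array([-np.sin(yaw),np.cos(yaw)])
for lift in (0,.006,.009,.012):
    a=lift/(.055+.08) if 0 else lift/.151
    P=np.array([*(L),.082+lift]);print(lift,proj(sc,P).round(1))
E
```

```text
t 23.2 pos [ 0.5615 -0.2694  0.0984] rot [-3.1389e+00  2.6000e-03  3.0224e+00] w 0.0238
delta cm [ 0.12 10.78 -5.39] turn about tool z 0.001
[-3.40044681 -5.23666064 12.88927667]
0 [[334.2 241.7]]
0.006 [[334.3 239.7]]
0.009 [[334.3 238.7]]
0.012 [[334.4 237.7]]
```

View pics/sc16c.png

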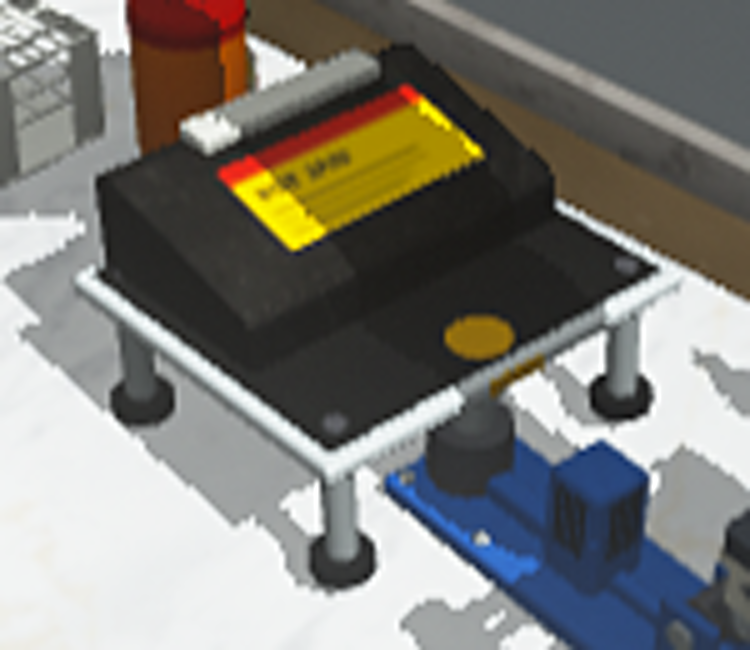

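View pics/w16.png

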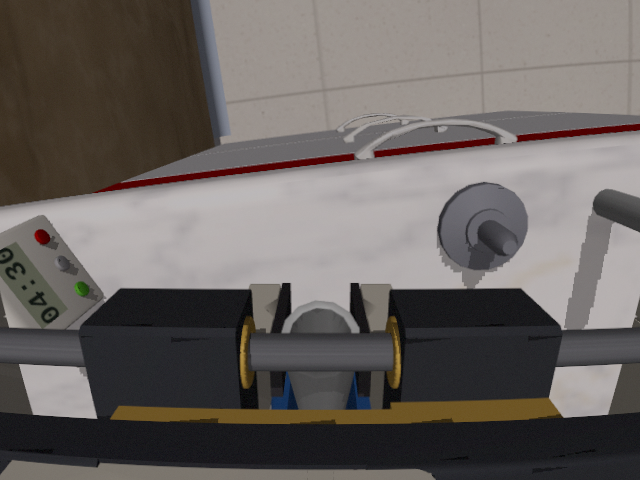

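```bash
python3 - <<'E'
from h import *
a=cv2.imread("pics/si7.png")[220:345,280:400];b=cv2.imread("pics/si16.png")[220:345,280:400]
c=cv2.imread("pics/sc16.png")[245:345,340:440];d=cv2.imread("pics/sc7.png")[245:345,340:440]
cv2.imwrite("pics/m16.png",cv2.resize(np.hstack([a,b]),None,fx=3.3,fy=3.3,interpolation=cv2.INTER_CUBIC))
cv2.imwrite("pics/m17.png",cv2.resize(np.hstack([d,c]),None,fx=4,fy=4,interpolation=cv2.INTER_CUBIC))
E
```

```text
(no output)
```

View pics/m16.png

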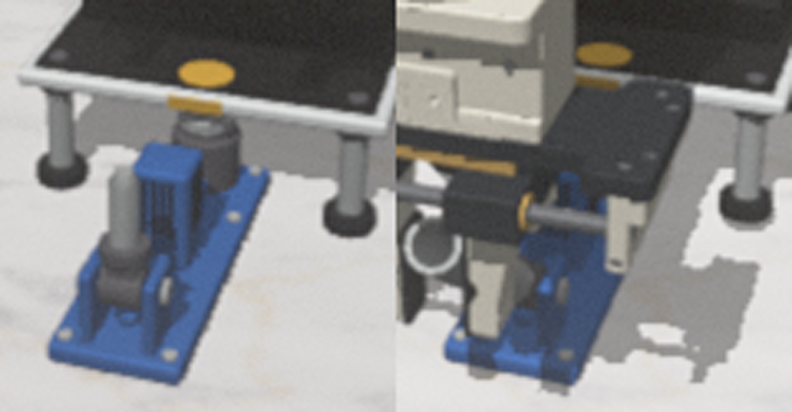

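View pics/m17.png

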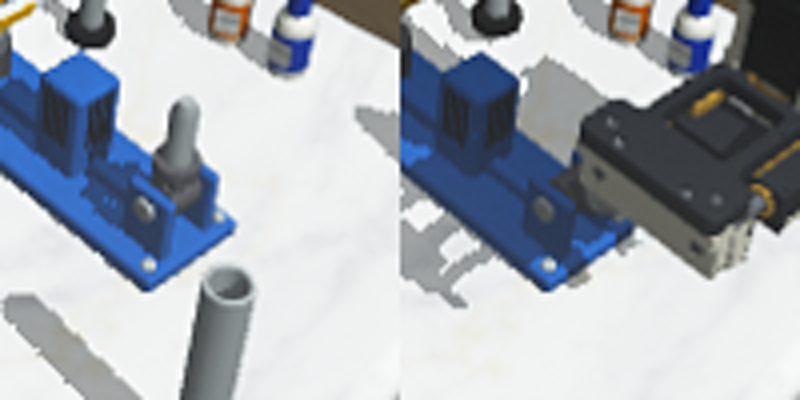

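```bash
python3 - <<'E'
from h import *
f=grab("side");crop(f,270,270,50,50,12,"r")
u=np.array([np.cos(1.45),np.sin(1.45)]);h=np.array([.573,-.1625])
for th in (.93,.961):
  for R in (.156,.159,.162):
    P=np.r_[h-u*R*np.sin(th),.042+R*np.cos(th)];print(th,R,proj(f,P).round(2),((proj(f,P)[0]-[270,270]+.5)*12).round())
# grasp point check
s=readout.get_state();g=s["eef_pos"]+[0,0,.019];d=h-g[:2];print("radius",np.hypot(d@u,g[2]-.042),"ang",np.arctan2(d@u,g[2]-.042))
E
```

```text
0.93 0.156 [[288.34 300.91]] [226. 377.]
0.93 0.159 [[287.64 300.79]] [218. 375.]
0.93 0.162 [[286.94 300.68]] [209. 374.]
0.961 0.156 [[287.67 304.47]] [218. 420.]
0.961 0.159 [[286.95 304.44]] [209. 419.]
0.961 0.162 [[286.23 304.41]] [201. 419.]
radius 0.13123897256231756 ang 0.9592782516419623
```

View pics/r.png

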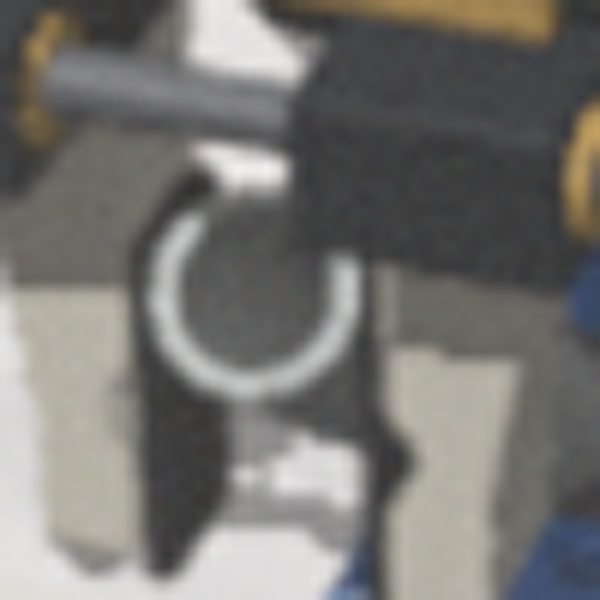

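```bash
python3 - <<'E'
from h import *
f=grab("side");w=grab("wrist");crop(w,260,270,120,150,5,"rw")
s=readout.get_state();t=s["eef_pos"]
print("TCP side",proj(f,t),"grasp",proj(f,t+[0,0,.019]))
u=np.array([np.cos(1.45),np.sin(1.45)]);h=np.array([.573,-.1625]);v=np.array([-u[1],u[0]])
for th in (.84,.865,.89,.96):
  R=.156
  c=np.r_[h-u*R*np.sin(th),.042+R*np.cos(th)];n1=np.r_[v,0];n2=np.r_[u*np.cos(th),np.sin(th)]
  P=[c]+[c+.0125*(np.cos(a)*n1+np.sin(a)*n2) for a in (0,np.pi/2,np.pi,-np.pi/2)]
  print(th,"wrist c/+v/+n2/-v/-n2",proj(w,P).round(1).tolist(),"side",proj(f,P).round(1).tolist())
E
```

```text
TCP side [[294.69521021 315.74743822]] grasp [[294.33688113 304.72745498]]
0.84 wrist c/+v/+n2/-v/-n2 [[322.1, 347.6], [363.7, 347.6], [322.0, 390.3], [280.4, 347.3], [322.1, 308.4]] side [[290.5, 290.7], [281.9, 289.1], [292.5, 281.7], [299.1, 292.2], [288.4, 299.7]]
0.865 wrist c/+v/+n2/-v/-n2 [[322.1, 335.0], [363.1, 335.1], [322.0, 376.4], [281.0, 334.8], [322.1, 297.4]] side [[289.9, 293.5], [281.3, 291.9], [291.8, 284.4], [298.5, 295.1], [287.9, 302.6]]
0.89 wrist c/+v/+n2/-v/-n2 [[322.1, 323.0], [362.5, 323.0], [322.0, 362.8], [281.7, 322.8], [322.1, 286.8]] side [[289.3, 296.3], [280.7, 294.7], [291.1, 287.2], [297.9, 297.9], [287.4, 305.5]]
0.96 wrist c/+v/+n2/-v/-n2 [[322.1, 291.8], [360.7, 291.9], [322.1, 327.1], [283.5, 291.6], [322.1, 260.0]] side [[287.7, 304.4], [279.1, 302.7], [289.4, 295.2], [296.4, 306.0], [286.0, 313.6]]
```

View pics/rw.png

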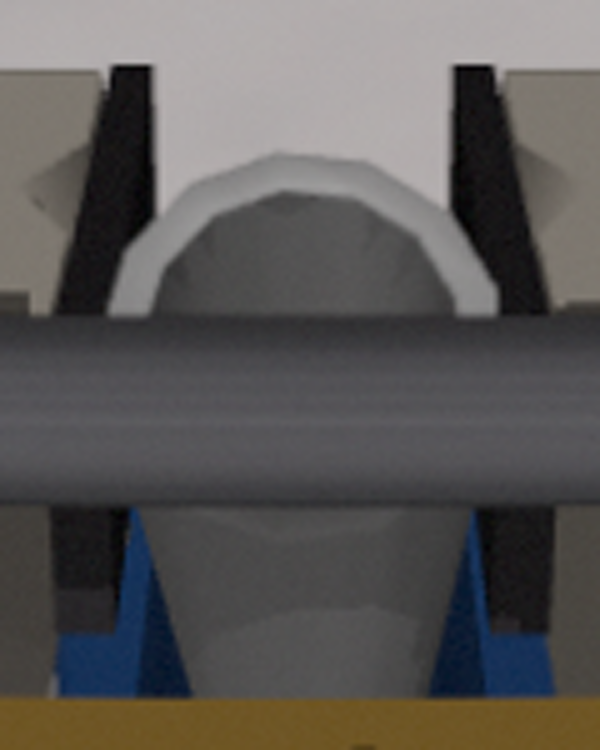

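{"op": "apply_moves", "data": {
  "deltas": "0 0 0 0; 0 0 0 0; 0 0 0 0",
  "squeeze": 60
}}

```text
t: 23.88
eef_pos: [0.5615, -0.2694, 0.0983]
ee_rot: [-3.139, 0.003, 3.022]
force: [-3.3, -6.4, 12.5]
width: 0.0235
```

{"op": "apply_moves", "data": {
  "deltas": "0 -0.2 0.2 0; 0 0 0 0; 0 0 0 0"
}}

```text
t: 24.25
eef_pos: [0.5614, -0.271, 0.0965]
ee_rot: [-3.139, 0.003, 3.022]
force: [-4.1, -3.5, 14.1]
width: 0.0232
```

```bash
python3 - <<'E'
from h import *
f=grab("side");w=grab("wrist");sc=grab("scene");crop(w,260,270,120,150,5,"rw2");crop(f,270,270,50,50,12,"r2");crop(sc,300,210,60,50,10,"d2")
s=readout.get_state();print(s["eef_pos"],s["force"],s["width"])
u=np.array([np.cos(1.45),np.sin(1.45)]);h=np.array([.573,-.1625])
for th in (.84,.88,.92,.96):
  R=.156
  c=np.r_[h-u*R*np.sin(th),.042+R*np.cos(th)];n2=np.r_[u*np.cos(th),np.sin(th)]
  print(th,proj(w,c-.0125*n2).round(1),proj(f,c).round(1))
E
```

```text
[ 0.56136832 -0.27093777  0.09645177] [-3.97009249 -3.32738354 14.05936083] 0.023318875910378695
0.84 [[322.3 315.9]] [[290.5 290.7]]
0.88 [[322.3 298.1]] [[289.5 295.2]]
0.92 [[322.3 281.6]] [[288.6 299.8]]
0.96 [[322.3 266.4]] [[287.7 304.4]]
```

View pics/rw2.png

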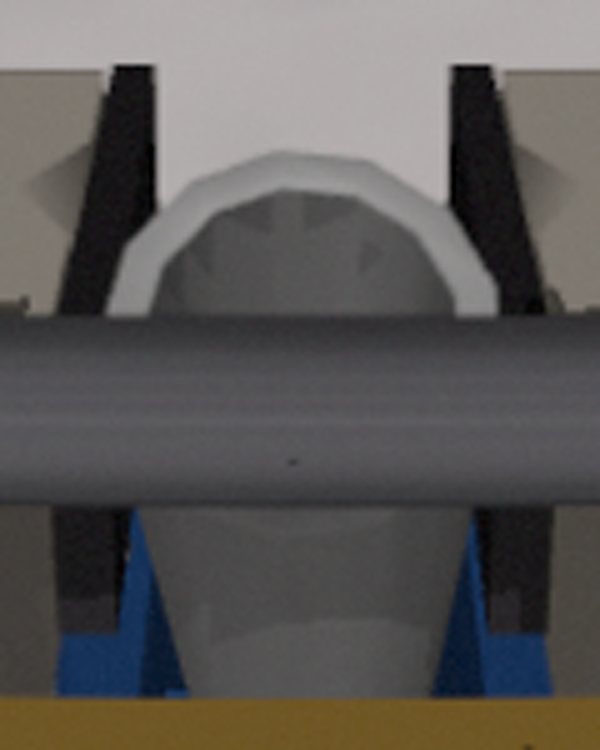

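View pics/r2.png

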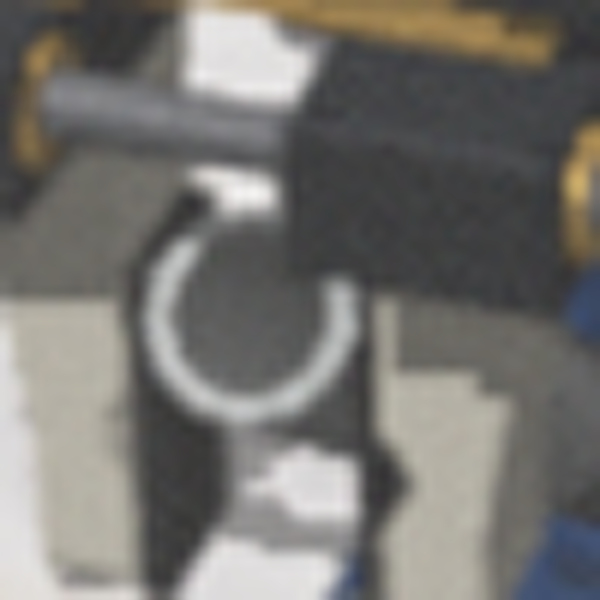

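View pics/d2.png

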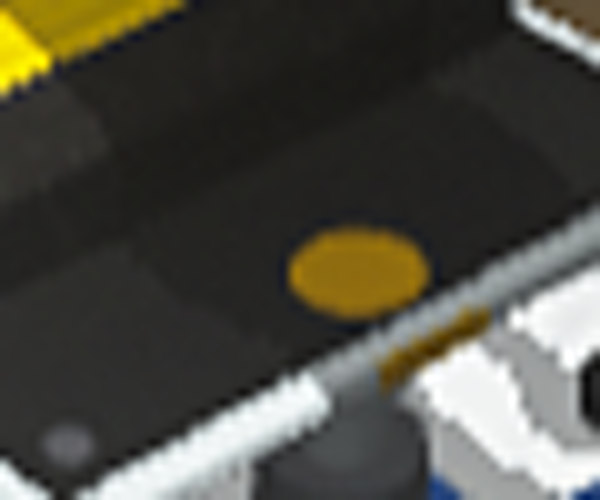

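{"op": "apply_moves", "data": {
  "deltas": "0 -0.07 0.07 0; 0 0 0 0; 0 0 0 0; 0 0 0 0; 0 0 0 0; 0 0 0 0; 0 0 0 0; 0 0 0 0; 0 0 0 0; 0 0 0 0"
}}

```text
t: 25.65
eef_pos: [0.5613, -0.2715, 0.0957]
ee_rot: [-3.14, 0.003, 3.022]
force: [-3.9, -2.7, 13.4]
width: 0.0235
```

```bash
python3 - <<'E'
from h import *
f=grab("side","si20");w=grab("wrist");sc=grab("scene","sc20");crop(w,260,270,120,150,5,"rw3");crop(f,270,270,50,50,12,"r3");crop(sc,300,170,160,130,5,"d3")
s=readout.get_state();print(s["t"],s["eef_pos"],s["force"],s["width"])
E
```

```text
25.8 [ 0.56129461 -0.27154322  0.09571331] [-3.79974519 -3.86283651 14.14290077] 0.02322114169762655
```

View pics/r3.png

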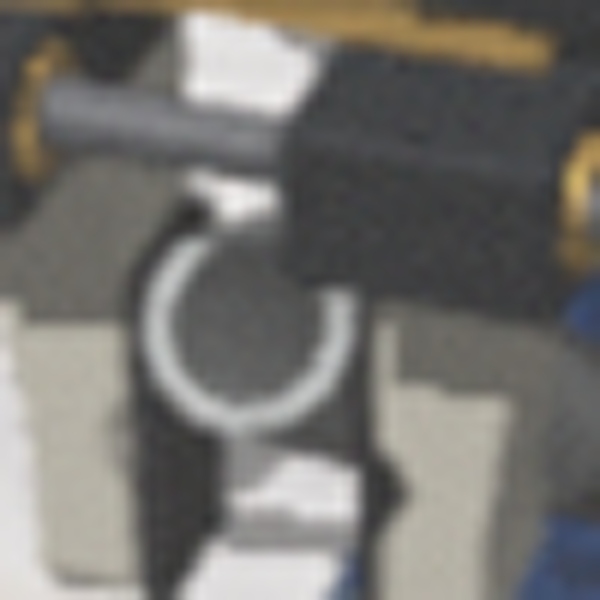

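View pics/sc20.png

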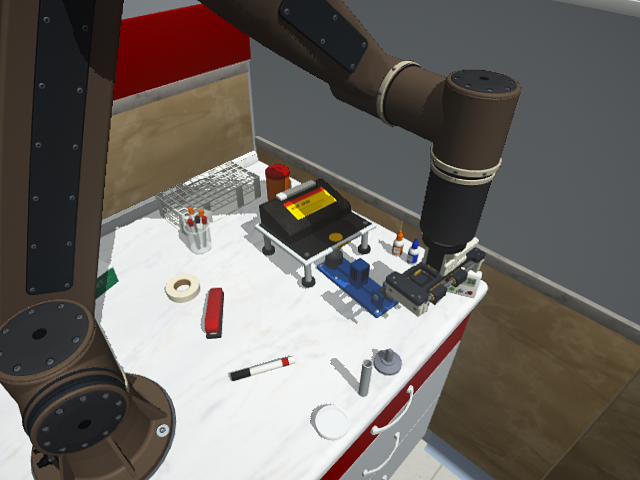

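{"op": "apply_moves", "data": {
  "deltas": "0 -0.18 0.2 0; 0 0 0 0; 0 0 0 0"
}}

```text
t: 26.18
eef_pos: [0.5611, -0.2732, 0.0936]
ee_rot: [-3.14, 0.003, 3.022]
force: [-3.2, -3.5, 14.6]
width: 0.0234
```

{"op": "apply_moves", "data": {
  "deltas": "0 -0.18 0.2 0; 0 0 0 0; 0 0 0 0"
}}

```text
t: 26.55
eef_pos: [0.5611, -0.2746, 0.0918]
ee_rot: [-3.14, 0.003, 3.023]
force: [-3.4, -0.3, 16.3]
width: 0.0231
```

```bash
python3 - <<'E'
from h import *
f=grab("side");w=grab("wrist");sc=grab("scene");crop(f,270,270,50,50,12,"r4");crop(sc,300,210,60,50,10,"d4");crop(sc,340,245,100,90,7,"j4")
s=readout.get_state();print(s["t"],s["eef_pos"],s["force"],s["width"])
E
```

```text
26.7 [ 0.5610476  -0.2745721   0.09175459] [-2.63602653 -1.19229281 15.06480577] 0.02355299761571615
```

View pics/r4.png

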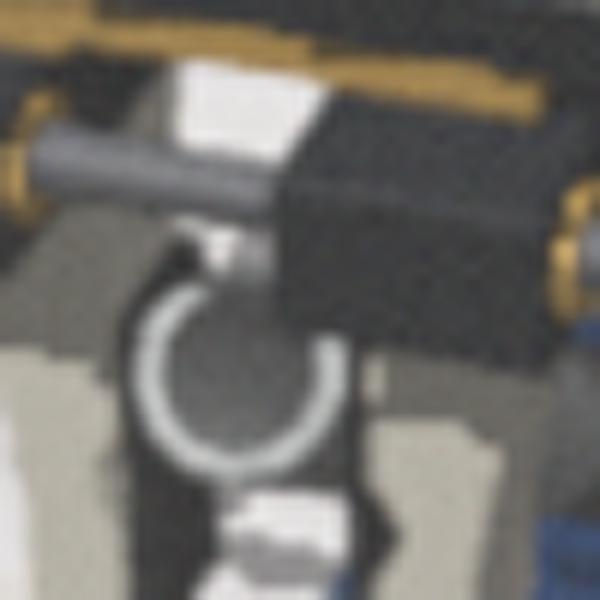

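View pics/d4.png

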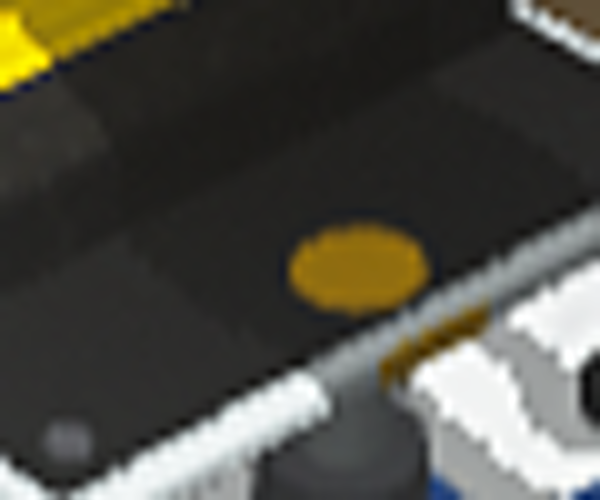

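View pics/j4.png

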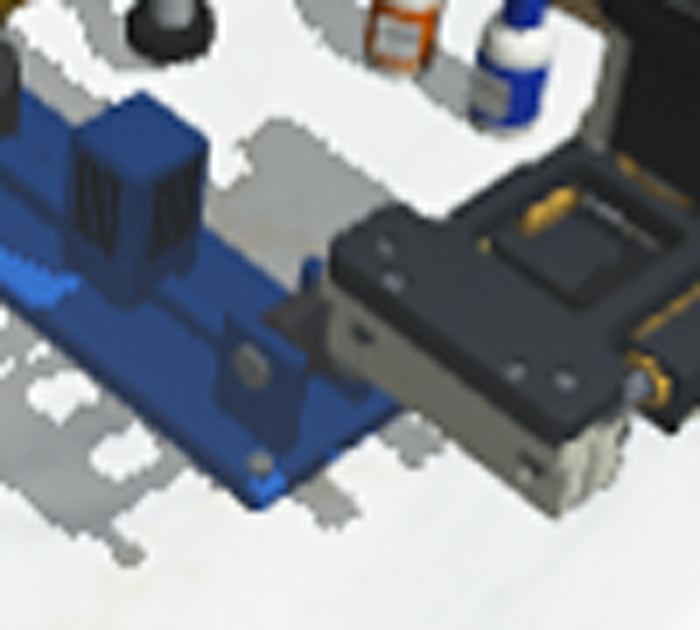

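{"op": "apply_moves", "data": {
  "deltas": "0 0 0 0; 0 0 0 0; 0 0 0 0; 0 0 0 0; 0 0 0 0; 0 0 0 0"
}}

```text
t: 27.45
eef_pos: [0.561, -0.2746, 0.0918]
ee_rot: [-3.14, 0.003, 3.023]
force: [-4.4, -1.5, 16.1]
width: 0.0236
```

```bash
python3 - <<'E'
from h import *
f=grab("side");crop(f,270,270,50,50,12,"r5")
s=readout.get_state();print(s["t"],s["eef_pos"],s["force"],s["width"],np.abs(s["qd"]).max())
E
```

```text
27.5 [ 0.56104795 -0.27456561  0.09179155] [-4.12849012 -0.64440945 14.04479253] 0.02353421357570754 0.0022577989314985906
```

View pics/r5.png

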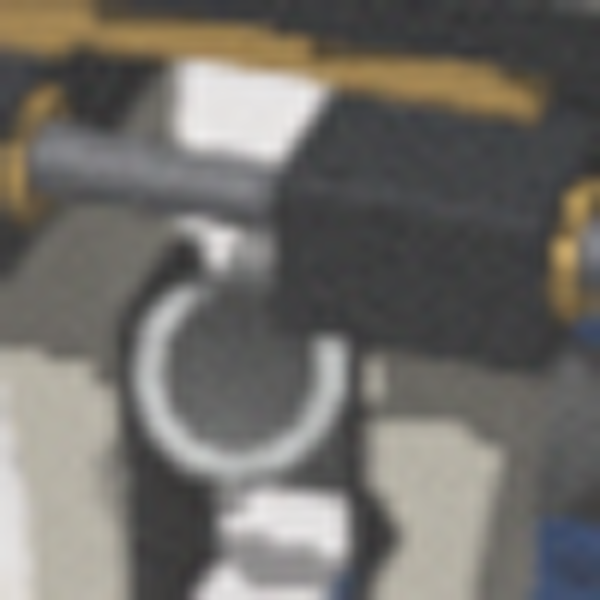

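The tube has not moved in the last 0.8 s (ring centre still at about px (289.5, 300.7)), so there is no slip. I'm handing in.

```bash
python3 - <<'E'
from station import job
print(job.job_done())
E
```

```text
the job is handed in; nothing more can be done
None
```

The jack is under the lift pad, the tube is on its stub, and I handed the job in at about 27.5 s with the handle held down at 60 N grip. No verdict was reported, so what follows is from my own measurements.

- **Jack placement:** the saddle came to within 1–2 mm of the yellow disc's centre, judged from the wrist and side cameras. The jack's base did not visibly move during the pull.
- **Tube fit:** it went down onto the stub with no resistance until a 5 N contact at the expected height. I could not see the mouth at the collar once the handle was down. The position of the tube's upper end fits a seated tube to within about 3 mm.
- **Handle and lift:** the tube ended at about 0.92 rad from vertical. Allowing for play on the stub, I put the handle at 0.85–0.90 rad. The disc had risen by roughly 12–14 mm, which would put the pad near 78 mm (72 mm needed). Force and picture were steady for the last 0.8 s.

**Slip and disagreements:**
- At 30 N grip the fingers slid about 13 mm across the tube during the pull. I raised the grip to 60 N and pulled further, and it did not visibly slip after that.
- While lining up the tube, the side and scene cameras disagreed with the wrist camera by about 2 mm.
- The push never rose sharply, so I have no clear sign that the handle reached its hard stop.

In the last overview the platform and bystanders looked to be in their places, but I did not measure them.

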